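# Gauge the tensile specimens kept behind the tote

## Task

Lift the grey tote off the specimen board and stand it on the black rubber mat, so that you can get at the specimens lying behind it. Take each specimen there is, the widest first and the narrowest last, lay it on the bench caliper square to the jaws with one wide head between them, and slide the jaw shut until both jaws press on that head, and keep it pressed for a moment; then open the jaw and lay the specimen flat in the grey tray. Finally put the tote back upright on its outlined place on the board, square with the outline, without disturbing the other things on the bench.

Things in the scene. Friction and masses are not known exactly. Their poses are not given: they have to be found in the camera images.
- tote: grey open tote, about 0.55 kg, base 100 (x) by 180 mm (y). Its long sides flare to a rim 180 mm wide in x, 196 in y, at 100 mm height, which overhangs the specimens' near heads. An aluminium carrying bar runs along its y over the middle: 16 mm thick in x, its underside 118 and top 140 mm above the origin, 160 mm free between end posts. Origin: centre of the underside.
- board: grey painted plate, fixed, 4 mm thick, 230 mm in y, in x from -160 to +130 mm of its origin (on its underside). The tote stands on its robot-side half, long side along the board's y; behind it the specimens lie along the board's x, about 70 mm apart in y, centred about x = +40 mm.
- tote_home (a point): middle of the white rectangular outline (104 by 190 mm) on the board's top: where the tote's origin belongs, tote x along board x (either way round).
- mat: black rubber mat, fixed, 200 mm (x) by 190 mm (y), 4 mm thick; origin: centre of its underside. The tote fits on it with its x along the mat's x.
- spec_wide: aluminium dog-bone tensile specimen, 120 mm long (x), 20 mm thick, about 0.16 kg: heads 50 mm wide (y), 38 mm long at both ends, a waist 20 mm wide and 44 mm long between. The widest of the three. Origin: centre of its underside; it lies flat, z up. May be absent (two or all three are there).
- spec_mid: aluminium dog-bone tensile specimen, 120 mm long (x), 20 mm thick, about 0.16 kg: heads 40 mm wide (y), 38 mm long at both ends, a waist 20 mm wide and 44 mm long between. The middle one. Origin: centre of its underside; it lies flat, z up. May be absent (two or all three are there).
- spec_narrow: aluminium dog-bone tensile specimen, 120 mm long (x), 20 mm thick, about 0.16 kg: heads 30 mm wide (y), 38 mm long at both ends, a waist 20 mm wide and 44 mm long between. The narrowest. Origin: centre of its underside; it lies flat, z up. May be absent (two or all three are there).
- caliper: bench caliper, fixed, origin at bench height: white base, its flat bed 25 mm above the bench, x -90 to 69 and y -68 to 92 mm; at x 69 to 85 a steel beam along y, 50 mm high. The jaws, 30 mm high, stand on the bed at x 18 to 69. A specimen goes on the bed along x, its middle near x = -8 mm: then its far head is between the jaws, its waist and the robot's fingers clear of them.
- anvil: fixed jaw of the caliper; its measuring face is the plane y = -35 mm of the caliper's frame and looks to +y (its origin is that of the caliper).
- jaw (a joint): gap between the jaws in m: the sliding jaw's face lies at y = -35 mm + this in the caliper's frame. 0 is closed, 0.085 fully open; it opens along the caliper's +y, with about 2.5 N of friction, and stays where it is left. Rigid: once both jaws bear on a part, keep pushing lightly (some newtons) for a moment.
- jaw_tab (a point): grip point of the black upright tab on the sliding jaw, 78 mm above the bench. The tab is 12 mm thick in the caliper's x and 36 mm long in y, and reaches from 55 to 95 mm above the bench; the point is 18 mm behind (+y of) the sliding jaw's face. Jaw, beam and readout lie below 61 mm height.
- tray: grey tray, fixed, 172 mm (x) by 206 mm (y) outside, walls 6 mm thick and 25 mm high, inner floor 6 mm above its origin (centre of its underside). Three specimens fit side by side along its x, 55 mm apart.
- test_block: bystander: steel disc 64 mm across, 16 mm high, origin under its centre
- bottle: bystander: white plastic bottle 60 mm across, 150 mm high, origin under its centre
- jar: bystander: brown glass jar 64 mm across, 70 mm high, origin under its centre
- loupe: bystander: black stand magnifier 48 mm across, 60 mm high
- mouse: bystander: black computer mouse 68 mm across, 34 mm high
There are look-alikes about, which are no part of the job. Leave any purple look-alike of the caliper alone. What is shaped like the spec_mid but orange is not meant.

How it is judged:
By the outcome, as a careful person would: the job done as asked, in the order asked, and still so for the second after the job is handed in, with the robot touching nothing.
Of spec_wide, spec_mid, spec_narrow only 2 to 3 are there at a start; the rules pass over those that are not, and their reading is None.
At some moment in a run one of tote, spec_wide, spec_mid, spec_narrow may be knocked a few centimetres aside while the robot is not near it.
It also fails if it takes over 210 s, if anything falls off the work surface, if the arm or the gripper's body presses on something with over 40 N, if the wrist force passes 120 N, or if a joint passes its speed limit or range.

## Robot

A 6-joint arm with a two-finger parallel gripper is mounted at the origin on the work surface. World frame = base frame: x ahead of the robot, y to its left, z up, the work surface at z = 0. Lengths are in m, angles in degrees, forces in N, time in s.
With the tool pointing down it reaches from about 0.375 to 0.9 m from the base axis. Payload 3.1 kg.
Tool frame: the origin (TCP) lies at the very end of the fingers, on their centre line; the grasp point (between the pads) lies 19 mm behind it; z points along the fingers, y is the line along which they close (so a half turn about z gives the same grasp; the last joint's range is limited). The gripper opens to 87 mm and grips with 3 to 60 N. Pads are 19 mm wide; open, the fingers measure 117 mm over their backs; the gripper's body (75 mm by 190 mm) begins 51 mm behind the grasp point.
Start: joints at [-82.019, 30.224, 82.088, -0, 67.689, -10.227], TCP at [0.195, -0.594, 0.223] pointing down, gripper open.
Joint ranges: [-176.69, 176.69], [-43.24, 126.21], [12.49, 139.97], [-82, 262], [0, 151.66], [-163.58, 163.58]. Speed limits (degrees/s): [159.86, 159.86, 180, 180, 180, 180].

## Interface

Orientations are given as a 3x3 rotation matrix whose columns are the frame's x, y, z axes.
In Python, from rig import * gives the robot as it stands.
- The arm moves only by the tool jog_arm, never from a script. Its arguments are lists of equal length, an entry for each row: "delta_pos": the shift along the world's x, y, z in cm, a list of three; "turn": the turn about the world's z in degrees; "grip": the closure, from 0 (fully open) to 1 (shut). In form: {"delta_pos": [[x, y, z], ...], "turn": [turn, ...], "grip": [grip, ...]}. A call has 1 to 12 rows; each row is the pose to reach, as a shift and turn from the pose commanded when the call began; what a row does not reach only later rows make up. A row lasts 1/8 s, in which the tool goes at most 62.5 mm and 10.7 degrees, less where a joint would pass 70% of its speed; a pose out of reach is approached as far as the arm can. A call with a gripper value outside its range is refused whole. The fingers move at their own pace and stop on an object; the grip force is fixed at half the most. Time passes only in rows, so rows that repeat a pose let the fingers close. It gives the time, the measured TCP pose, the force, the opening and the grip force at its end, in the units of the state.
- read_state(): the state, without advancing time (a new reading comes with each control period).
- capture(name): name is "scene" or "top" or "wrist"; returns a dict with "color" (400x640x3 uint8, blue, green, red), "fovy" (degrees; the focal length in pixels is half the picture's height over the tangent of half this angle, whatever the lens; pixels are square), "cx", "cy" (the principal point, pixels), "camera_from_world" (4x4, takes a point from world to camera coordinates). Camera axes: x right, y up, looking along -z (the intrinsics and any distortion apply to the point x, -y, -z); pixel columns grow to the right and rows downward; lengths in m; the calibration is good to about 2 mm. The wrist camera is an equidistant fisheye: a pixel r from the principal point sees the ray r / f radians off the axis. A picture is of the moment at which its call begins. There is no depth.
- hand_in(): hands the job in; it is judged then, once.
The state is a dict: "time_s": time; "joint_positions": joint angles; "qvel": joint speeds; "tau": joint torques, N m; "position": TCP position; "tcp_rot": TCP orientation; "force": force on the tool from outside, world axes, zero at the start; "moment": the same for the moment, N m; "opening": opening from 0.0 (shut) to 1.0 (fully open); "grasp_force": force on a finger pad.
Only numpy, scipy, OpenCV 4.12 (cv2) and the standard library are available. Lean on these libraries where they do the work, as an engineer would, in place of code of your own. Each camera call takes 0.05 s, during which the arm holds its last target. There are 200 camera calls.

## Working session

There is one attempt and no reset: what is moved stays moved. The work goes in short steps, Python scripts to look and compute and a tool call to move; the robot and the scene stay as the last step left them, time stands still between calls to the robot, and variables do not carry over. Pictures are saved under pics/ and viewed, at most 14 in all, crops included, and the job is handed in when it is done.

Besides the shell and the picture viewer there is one more tool, called after "Request:" by a JSON object that holds its "api" and its "payload". jog_arm: Moves the arm, as the interface text tells. Its arguments: {"type":"object","properties":{"delta_pos":{"type":"array"},"turn":{"type":"array"},"grip":{"type":"array"}},"required":["delta_pos","turn","grip"]}

```bash
ls; mkdir -p pics; cat > h.py <<'E'
import numpy as np, cv2
from rig import *
def grab(n,f=None):
    c=capture(n)
    if f: cv2.imwrite('pics/'+f,c['color'])
    return c
def ray(c,u,v):
    f=200/np.tan(np.radians(c['fovy'])/2)
    a,b=(u-c['cx'])/f,(v-c['cy'])/f
    if c.get('fish'):
        r=np.hypot(a,b); s=np.sin(r)/r if r>1e-9 else 1
        d=np.array([a*s,-b*s,-np.cos(r)])
    else: d=np.array([a,-b,-1])
    M=np.linalg.inv(c['camera_from_world'])
    return M[:3,3],M[:3,:3]@d
def pt(c,u,v,z):
    o,d=ray(c,u,v); return (o+d*(z-o[2])/d[2])
def px(c,p):
    q=c['camera_from_world']@np.append(p,1); q=np.array([q[0],-q[1],-q[2]])
    f=200/np.tan(np.radians(c['fovy'])/2)
    if c.get('fish'):
        r=np.hypot(q[0],q[1]); t=np.arctan2(r,q[2]); return np.array([c['cx'],c['cy']])+f*t*q[:2]/max(r,1e-9)
    return np.array([c['cx'],c['cy']])+f*q[:2]/q[2]
E
python3 - <<'E'
from h import *
for n in('scene','top','wrist'):
    c=grab(n,n+'0.png'); print(n,c.keys(),c['fovy'],c['cx'],c['cy'],np.linalg.inv(c['camera_from_world']).round(3).tolist())
s=read_state(); print(s)
E
```

```text
pics
scene dict_keys(['color', 'fovy', 'cx', 'cy', 'camera_from_world']) 47.08050971886689 320.92691637636415 204.21268388362714 [[-0.41, -0.736, 0.539, 1.255], [0.912, -0.329, 0.245, 0.403], [-0.003, 0.592, 0.806, 1.195], [0.0, 0.0, 0.0, 1.0]]
top dict_keys(['color', 'fovy', 'cx', 'cy', 'camera_from_world']) 46.20205784821486 319.6678216971821 204.77164478365304 [[0.013, 0.99, -0.143, 0.264], [-1.0, 0.014, 0.006, 0.043], [0.008, 0.143, 0.99, 1.571], [0.0, 0.0, 0.0, 1.0]]
wrist dict_keys(['color', 'fovy', 'cx', 'cy', 'camera_from_world']) 65.70646984690485 316.16084064510574 203.51706756940646 [[0.312, 0.921, 0.234, 0.26], [-0.95, 0.303, 0.076, -0.572], [-0.001, -0.246, 0.969, 0.383], [0.0, 0.0, 0.0, 1.0]]
{'time_s': 0.15, 'joint_positions': array([-8.20189318e+01,  3.02694538e+01,  8.21401688e+01, -1.19235016e-03,
        6.76897054e+01, -1.02279160e+01]), 'qvel': array([-0.07438238, -0.20182692, -0.25334673,  0.00876205, -0.00625221,
       -0.01306988]), 'tau': array([ 9.34760537e-04, -4.40431166e+01, -1.76842332e+01,  6.33586245e-02,
        5.52628934e-02, -9.46773412e-05]), 'position': array([ 0.19523757, -0.59312079,  0.22176365]), 'tcp_rot': array([[ 9.49920628e-01,  3.12491172e-01, -2.59769014e-04],
       [ 3.12491147e-01, -9.49919126e-01,  1.71413283e-03],
       [ 2.88891823e-04, -1.70946565e-03, -9.99998497e-01]]), 'force': array([ 0.91759317, -0.59916053, -0.27164592]), 'moment': array([0.01810003, 0.04407859, 0.06378374]), 'grasp_force': 0.0, 'opening': 1.0027401034365995}
```

View pics/top0.png

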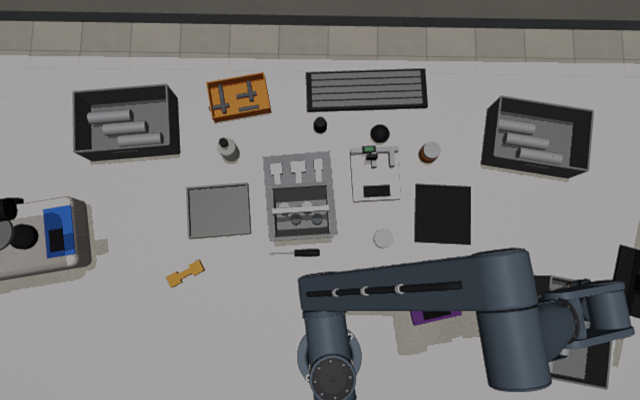

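View pics/scene0.png

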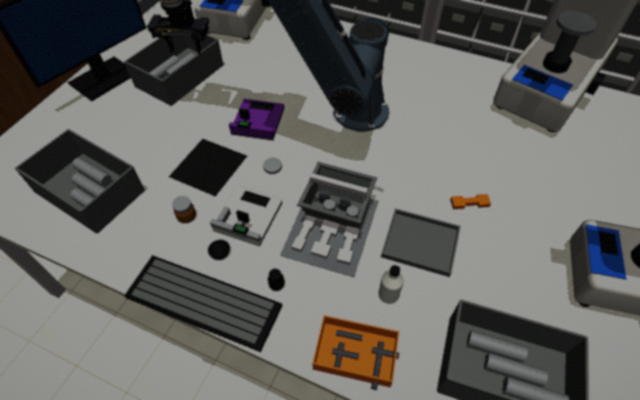

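The top view shows the tote at about (302,212) on its board, three specimens at (276,172), (298,172) and (318,172), caliper at (375,172), mat at (443,213) and tray at (219,210). The orange bone and the purple caliper are look-alikes. I'll enlarge the working area.

```bash
python3 - <<'E'
from h import *
i=cv2.imread('pics/top0.png')[135:260,175:485]
i=cv2.convertScaleAbs(cv2.resize(i[:,:200],None,fx=4,fy=4,interpolation=cv2.INTER_CUBIC),alpha=1.3)
j=cv2.imread('pics/top0.png')[135:260,325:485]
j=cv2.resize(j,None,fx=4,fy=4,interpolation=cv2.INTER_CUBIC)
cv2.imwrite('pics/a.png',i);cv2.imwrite('pics/b.png',j)
E
```

```text
(no output)
```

View pics/a.png

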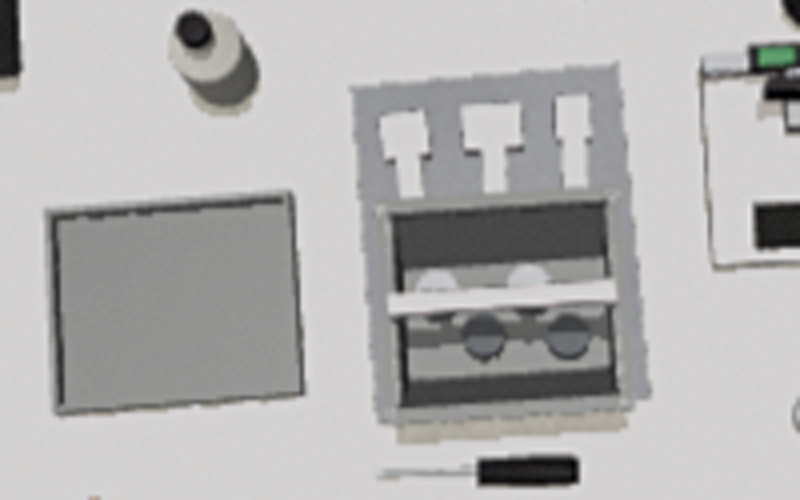

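View pics/b.png

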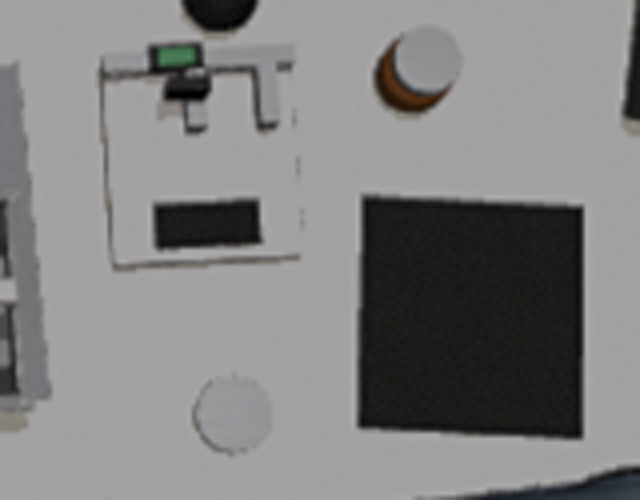

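Crop a (4x) shows mid at left, wide in the centre and narrow at right, with the tote bar from (388,303) to (617,293). Crop b shows the jaw gap at only about 40 mm, the tab at (187,86), and the mat corners clearly. All three specimens are present.

```bash
python3 - <<'E'
from h import *
c=grab('top')
def P(k,u,v,z):
    return pt(c,(175 if k=='a' else 325)+(u+.5)/4-.5,135+(v+.5)/4-.5,z)[:2]*100
D={'mat':('b',.004,[(362,196),(583,207),(582,437),(358,428)]),
'board':('a',.004,[(350,88),(617,65),(650,397),(382,422)]),
'tray':('a',.025,[(45,211),(291,191),(304,395),(60,413)]),
'bar':('a',.144,[(388,303),(617,293)]),
'rim':('a',.104,[(378,208),(622,192),(632,402),(392,420)]),
'mid':('a',.024,[(380,113),(427,108)]),'wide':('a',.024,[(462,105),(520,101)]),'narrow':('a',.024,[(556,96),(589,94)]),
'calib near':('b',.025,[(115,266),(299,257)]),'beam':('b',.05,[(102,57),(293,46)]),
'tab':('b',.095,[(165,85),(210,85)]),'jaws':('b',.055,[(206,128),(257,128)])}
for n,(k,z,p) in D.items():
    q=np.array([P(k,*a,z) for a in p]); e=q[1]-q[0]
    print(n,q.round(1).tolist(),'mean',q.mean(0).round(2),'ang of -y',np.degrees(np.arctan2(e[0],-e[1])).round(1))
E
```

```text
mat [[56.9, -29.0], [56.2, -47.9], [36.6, -47.1], [37.1, -28.4]] mean [ 46.7 -38.1] ang of -y -2.1
board [[65.5, 23.3], [67.9, 0.5], [39.4, -2.6], [37.0, 19.8]] mean [52.44 10.23] ang of -y 5.9
tray [[54.1, 48.2], [56.1, 27.7], [39.0, 26.0], [37.2, 46.0]] mean [46.59 37.  ] ang of -y 5.6
bar [[45.2, 18.2], [46.2, 0.6]] mean [45.67  9.4 ] ang of -y 3.3
rim [[53.3, 19.6], [54.9, 0.2], [38.1, -0.7], [36.5, 18.0]] mean [45.69  9.26] ang of -y 4.6
mid [[62.9, 20.5], [63.4, 16.5]] mean [63.14 18.49] ang of -y 7.1
wide [[63.7, 13.6], [64.1, 8.7]] mean [63.9  11.12] ang of -y 4.9
narrow [[64.6, 5.6], [64.8, 2.8]] mean [64.69  4.24] ang of -y 4.4
calib near [[50.2, -7.8], [51.2, -23.2]] mean [ 50.71 -15.54] ang of -y 3.6
beam [[67.5, -6.5], [68.6, -22.5]] mean [ 68.05 -14.5 ] ang of -y 4.2
tab [[64.0, -11.3], [64.0, -14.9]] mean [ 64.02 -13.12] ang of -y 0.8
jaws [[61.4, -15.1], [61.5, -19.3]] mean [ 61.44 -17.22] ang of -y 0.8
```

Request:
{"api": "jog_arm", "payload": {"delta_pos": [[26.2,68.7,2],[26.2,68.7,2],[26.2,68.7,2],[26.2,68.7,2],[26.2,68.7,2],[26.2,68.7,2],[26.2,68.7,2],[26.2,68.7,2],[26.2,68.7,2],[26.2,68.7,2],[26.2,68.7,2],[26.2,68.7,2]], "turn": [10,20,30,40,50,60,70,76,76,76,76,76], "grip": [0,0,0,0,0,0,0,0,0,0,0,0]}}

```text
time_s: 1.7
position: [0.4579, 0.0958, 0.2428]
tcp_rot: [[-0.075, 0.997, 0.001], [0.997, 0.075, -0.0], [-0.0, 0.001, -1.0]]
force: [1.8, 0.4, 0.6]
opening: 1.001
grasp_force: 0.0
```

```bash
sed -i "s/    if f: cv2/    if n=='wrist': c['fish']=True\n    if f: cv2/" h.py; python3 - <<'E'
from h import *
c=grab('wrist','w1.png'); s=read_state(); print(s['time_s'],s['position'],s['tcp_rot'][:,1],s['joint_positions'].round(1))
for y in(-.09,.09): print(px(c,[.457+.07*-y,.093+y,.144]))
E
```

```text
1.75 [0.45998125 0.10005398 0.24314072] [0.99703933 0.07675367 0.00463195] [ -1.5  16.6 102.3   0.3  60.9  -6.1]
[313.24591182 296.78953223]
[313.78152161 101.96302403]
```

View pics/w1.png

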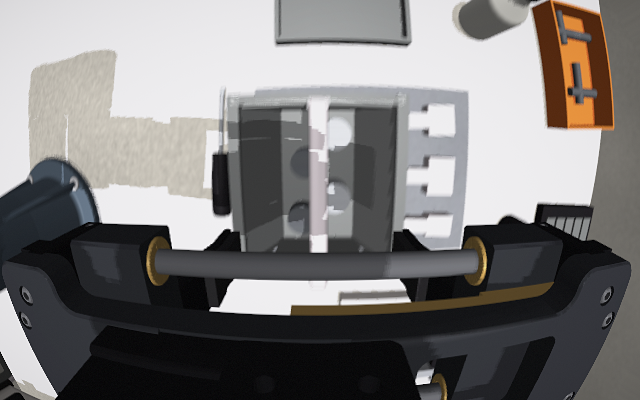

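The wrist view shows the bar running vertically, about u=309–328 from v=97 to 250, centred between the fingers at (220,250) and (410,250). The specimens are at (435,120), (435,177) and (432,227).

```bash
python3 - <<'E'
from h import *
s=read_state(); print(s['time_s'],s['position'],s['tcp_rot'][:,1])
c=grab('wrist','w2.png'); g=cv2.cvtColor(c['color'],cv2.COLOR_BGR2GRAY).astype(int)
for v in (105,130,160,190,215,235):
    r=g[v,290:350]; print(v,r[::2].tolist())
for v in(105,160,235):
    print([pt(c,u,v,.144).round(4)[:2] for u in(309,318.5,328)])
E
```

```text
1.75 [0.45998125 0.10005398 0.24314072] [0.99703933 0.07675367 0.00463195]
105 [172, 172, 173, 173, 173, 173, 173, 173, 173, 175, 176, 176, 176, 177, 176, 175, 175, 175, 173, 174, 174, 173, 173, 173, 173, 172, 172, 172, 172, 172]
130 [111, 110, 110, 110, 109, 110, 110, 122, 174, 195, 207, 202, 218, 232, 240, 239, 199, 232, 228, 229, 229, 229, 230, 229, 229, 231, 223, 175, 173, 173]
160 [84, 75, 76, 76, 76, 76, 76, 113, 170, 193, 194, 192, 185, 213, 241, 240, 188, 171, 171, 102, 107, 107, 107, 106, 106, 106, 106, 105, 105, 106]
190 [104, 104, 105, 104, 104, 105, 105, 102, 165, 192, 193, 192, 185, 183, 184, 170, 121, 64, 117, 158, 173, 153, 107, 88, 69, 66, 100, 104, 103, 104]
215 [75, 75, 74, 74, 74, 75, 74, 73, 169, 193, 192, 191, 187, 186, 185, 171, 149, 221, 221, 220, 220, 220, 220, 220, 221, 225, 177, 161, 162, 143]
235 [118, 119, 120, 119, 121, 75, 77, 71, 164, 203, 203, 198, 215, 212, 226, 231, 173, 157, 157, 158, 158, 157, 157, 157, 158, 158, 157, 157, 157, 124]
[array([0.4493, 0.1849]), array([0.4572, 0.1855]), array([0.465 , 0.1861])]
[array([0.4527, 0.1385]), array([0.4607, 0.1391]), array([0.4688, 0.1397])]
[array([0.4575, 0.0717]), array([0.466 , 0.0723]), array([0.4745, 0.0729])]
```

Request:
{"api": "jog_arm", "payload": {"delta_pos": [[0,-0.5,-4],[0,-0.5,-8],[0,-0.5,-11],[0,-0.5,-12.6],[0,-0.5,-12.6],[0,-0.5,-12.6],[0,-0.5,-12.6],[0,-0.5,-12.6],[0,-0.5,-12.6],[0,-0.5,-12.6],[0,-0.5,-12.6]], "turn": [0,0,0,0,0,0,0,0,0,0,0], "grip": [0.3,0.3,0.3,0.3,0.3,1,1,1,1,1,1]}}

```text
time_s: 3.18
position: [0.4584, 0.0883, 0.1168]
tcp_rot: [[-0.073, 0.997, 0.002], [0.997, 0.073, -0.0], [-0.0, 0.002, -1.0]]
force: [1.9, -0.0, 0.1]
opening: 0.179
grasp_force: 30.0
```

Request:
{"api": "jog_arm", "payload": {"delta_pos": [[0,0,1],[0,0,3],[0,0,6],[0,0,9],[0,0,12],[0,-2,12],[0,-5,12],[0,-9,12],[0,-13,12],[0.2,-17,12],[0.4,-21,12],[0.5,-25,12]], "turn": [0,0,0,0,0,0,-1,-2,-3,-4,-5,-6.3], "grip": [1,1,1,1,1,1,1,1,1,1,1,1]}}

```text
time_s: 4.68
position: [0.4607, -0.1619, 0.2358]
tcp_rot: [[0.037, 0.999, -0.003], [0.999, -0.037, 0.002], [0.002, -0.003, -1.0]]
force: [1.4, 0.1, -6.9]
opening: 0.179
grasp_force: 30.0
```

Request:
{"api": "jog_arm", "payload": {"delta_pos": [[0,-4,0],[0.1,-8,0],[0.2,-12,0],[0.3,-16,0],[0.3,-19,0],[0.4,-21,0],[0.4,-21.5,0],[0.4,-21.5,0],[0.4,-21.5,0],[0.4,-21.5,0]], "turn": [0,0,0,0,0,0,0,0,0,0], "grip": [1,1,1,1,1,1,1,1,1,1]}}

```text
time_s: 5.92
position: [0.4664, -0.3755, 0.2367]
tcp_rot: [[0.035, 0.999, -0.0], [0.999, -0.035, 0.001], [0.001, -0.0, -1.0]]
force: [-0.8, -0.6, -6.6]
opening: 0.176
grasp_force: 30.0
```

```bash
python3 - <<'E'
from h import *
s=read_state(); print(s['time_s'],s['position'],s['tcp_rot'][:,1],s['force'])
c=grab('top','t2.png'); i=c['color']
a=cv2.resize(i[135:260,175:335],None,fx=4.5,fy=4.5,interpolation=cv2.INTER_CUBIC)
b=cv2.resize(i[140:280,395:515],None,fx=4,fy=4,interpolation=cv2.INTER_CUBIC)
cv2.imwrite('pics/b2.png',b); cv2.imwrite('pics/a2.png',a)
c=grab('wrist','w3.png')
E
```

```text
5.925 [ 0.46639758 -0.37552451  0.23665284] [ 9.99372786e-01 -3.54112337e-02 -2.80279467e-04] [-0.828997   -0.59807197 -6.59780352]
```

View pics/w3.png

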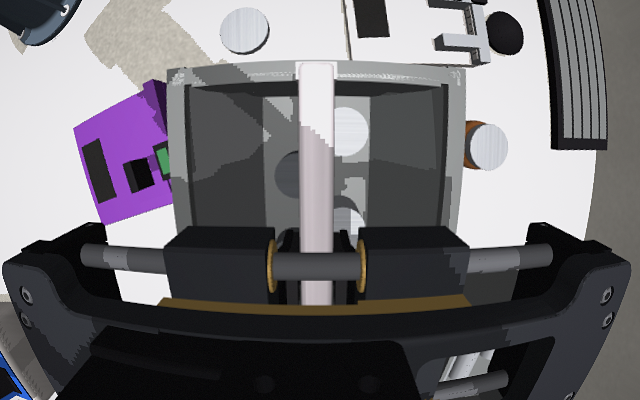

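View pics/a2.png

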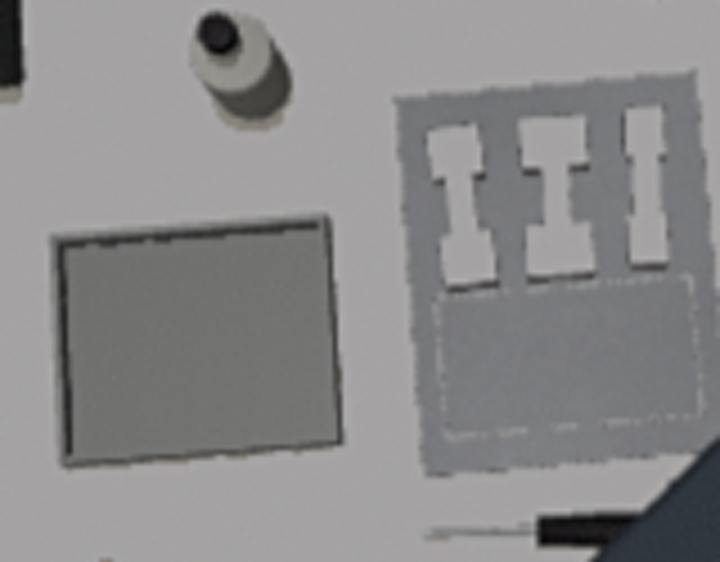

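The wrist view shows the tote's far rim edge at v≈66, from (168,70) to (467,66). Crop a2 shows the white outline with corners at about (440,297), (692,277), (704,413) and (448,437), and the three specimens fully visible.

```bash
python3 - <<'E'
from h import *
s=read_state(); print(s['position'])
c=grab('wrist')
z=s['position'][2]-.1128+.1
for u,v in((168,70),(230,66),(400,64),(467,66)): print((u,v),pt(c,u,v,z).round(4))
t=grab('top')
Q=lambda u,v,z:pt(t,175+(u+.5)/4.5-.5,135+(v+.5)/4.5-.5,z)[:2]*100
for n,L,z in(('outline',[(440,297),(692,277),(704,412),(448,437)],.004),('mid',[(427,130),(477,124),(496,284),(447,289)],.024),('wide',[(520,120),(586,116),(594,275),(528,279)],.024),('narrow',[(625,108),(662,106),(668,266),(631,268)],.024)):
    q=np.array([Q(*p,z) for p in L]); e=q[1]-q[0]+q[2]-q[3]; l=q[0]-q[3]+q[1]-q[2]
    print(n,q.mean(0).round(2),np.degrees(np.arctan2(e[0],-e[1])).round(1),np.degrees(np.arctan2(l[1],l[0])).round(1),(np.linalg.norm(e)/2).round(1),(np.linalg.norm(l)/2).round(1))
E
```

```text
[ 0.4664583  -0.37599826  0.23671156]
(168, 70) [ 0.3825 -0.2674  0.2239]
(230, 66) [ 0.4224 -0.2707  0.2239]
(400, 64) [ 0.5192 -0.2731  0.2239]
(467, 66) [ 0.5626 -0.2711  0.2239]
outline [46.05  9.45] 5.9 5.2 19.1 10.4
mid [56.89 17.75] 7.3 8.3 3.7 12.2
wide [57.7  10.66] 4.4 3.9 4.9 12.1
narrow [58.59  3.98] 4.0 2.9 2.8 12.2
```

Request:
{"api": "jog_arm", "payload": {"delta_pos": [[0,-0.6,-2],[0,-1.15,-5],[0,-1.15,-8],[0,-1.15,-10],[0,-1.15,-11],[0,-1.15,-11.6],[0,-1.15,-12],[0,-1.15,-12.1],[0,-1.15,-12.1],[0,-1.15,-12.1]], "turn": [0,0,0,0,0,0,0,0,0,0], "grip": [1,1,1,1,1,1,1,1,1,1]}}

```text
time_s: 7.38
position: [0.4669, -0.3883, 0.1167]
tcp_rot: [[0.037, 0.999, 0.001], [0.999, -0.036, -0.001], [-0.001, 0.001, -1.0]]
force: [-0.1, 2.4, 2.2]
opening: 0.182
grasp_force: 30.0
```

Request:
{"api": "jog_arm", "payload": {"delta_pos": [[0,0,0],[0,0,0],[0,0,3],[0,0,7],[0,0,11],[0,0,13],[4,5,14],[8,10,14],[12,15,14],[14,20,14],[16,25.6,14],[16,25.6,14]], "turn": [0,0,0,0,0,0,1,2,3,4,6,6], "grip": [0.5,0.5,0.5,0.5,0.5,0.5,0.5,0.5,0.5,0.5,0.5,0.5]}}

```text
time_s: 8.88
position: [0.6275, -0.1279, 0.2556]
tcp_rot: [[-0.074, 0.997, 0.001], [0.997, 0.074, 0.001], [0.001, 0.001, -1.0]]
force: [-0.7, -0.9, 0.5]
opening: 0.503
grasp_force: 0.0
```

```bash
python3 - <<'E'
from h import *
s=read_state(); print(s['time_s'],s['position'],s['tcp_rot'][:,1])
c=grab('top','t3.png'); w=grab('wrist','w4.png'); i=c['color']
b=cv2.resize(i[130:260,345:485],None,fx=3,fy=3,interpolation=cv2.INTER_CUBIC)
b=np.vstack([cv2.copyMakeBorder(b,0,0,110,110,0),w['color']])[:790]
cv2.imwrite('pics/m.png',cv2.resize(b,None,fx=.75,fy=.75))
E
```

```text
8.875 [ 0.62745787 -0.12789853  0.25558782] [9.97230852e-01 7.43647924e-02 7.10327051e-04]
```

View pics/m.png

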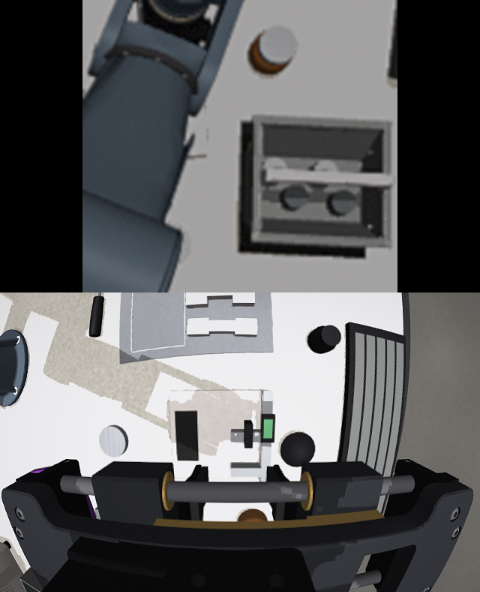

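Tote stands on the mat. In the wrist view (w4) the tab is at about (331,188).

```bash
python3 - <<'E'
from h import *
w=grab('wrist'); i=w['color']; g=cv2.cvtColor(i,cv2.COLOR_BGR2GRAY)
cv2.imwrite('pics/c.png',cv2.resize(i[110:250,210:390],None,fx=4,fy=4,interpolation=cv2.INTER_CUBIC))
m=(g<60).astype(np.uint8); m[:, :315]=0; m[:,348:]=0; m[:160]=0; m[220:]=0
for k in cv2.findContours(m,0,2)[0]:
    if cv2.contourArea(k)>40: r=cv2.minAreaRect(k); print(r,pt(w,*r[0],.095)); print([pt(w,*p,.095)[:2].round(4).tolist() for p in cv2.boxPoints(r)])
E
```

```text
((331.5, 187.0), (36.0, 13.0), 90.0) [ 0.64385464 -0.12803977  0.095     ]
[[0.6355, -0.1093], [0.6492, -0.1083], [0.6524, -0.1472], [0.6385, -0.1482]]
```

View pics/c.png

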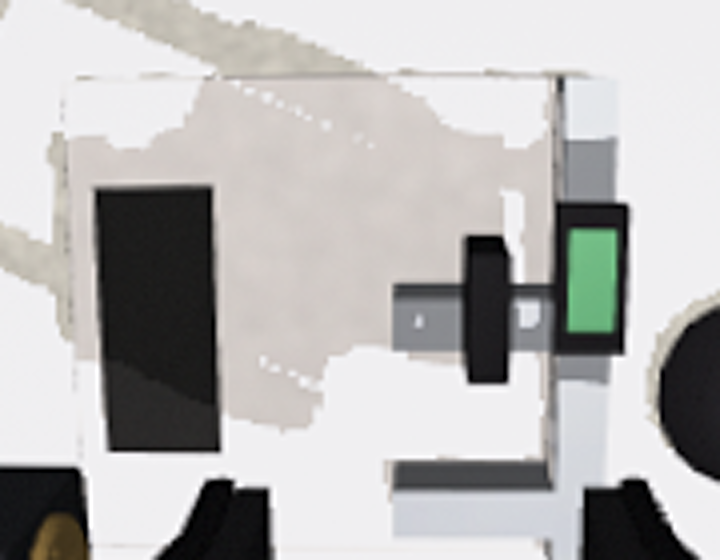

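```bash
python3 - <<'E'
from h import *
w=grab('wrist'); th=np.radians(4.3); R=np.array([[np.cos(th),-np.sin(th)],[np.sin(th),np.cos(th)]])
C=lambda u,v: (210+(u+.5)/4-.5,110+(v+.5)/4-.5)
O0=None
for n,u,v,z,loc in(('anvil top',393,490,.055,(18,-35)),('anvil bot',390,461,.025,(18,-35)),('base +y left',68,77,.025,(-90,92)),('beam corner +y',552,78,.025,(69,92)),('jaw top -y corner',393,352,.055,(18,None)),('jaw bottom +y',None,None,None,None)):
    if u is None: continue
    p=pt(w,*C(u,v),z)[:2]; print(n,p.round(4), 'origin' ,(p-R@(np.array([loc[0],loc[1] or 0])/1e3)).round(4))
E
```

```text
anvil top [ 0.6215 -0.1957] origin [ 0.6009 -0.1621]
anvil bot [ 0.6197 -0.1962] origin [ 0.5992 -0.1627]
base +y left [ 0.5079 -0.0748] origin [ 0.6046 -0.1597]
beam corner +y [ 0.6628 -0.067 ] origin [ 0.6009 -0.1639]
jaw top -y corner [ 0.6188 -0.1518] origin [ 0.6009 -0.1532]
```

Request:
{"api": "jog_arm", "payload": {"delta_pos": [[1.6,0,-5],[1.6,0,-10],[1.6,0,-15],[1.6,0,-18],[1.6,0,-19],[1.6,0,-19],[1.6,0,-19],[1.6,0,-19],[1.6,0,-19],[1.6,0,-19],[1.6,0,-19]], "turn": [0,0,0,0,0,0,0,0,0,0,0], "grip": [0.5,0.5,0.5,0.5,0.5,0.5,1,1,1,1,1]}}

```text
time_s: 10.45
position: [0.6434, -0.1321, 0.0662]
tcp_rot: [[-0.068, 0.998, 0.002], [0.998, 0.068, -0.0], [-0.0, 0.002, -1.0]]
force: [2.6, 0.6, 2.0]
opening: 0.134
grasp_force: 30.0
```

Request:
{"api": "jog_arm", "payload": {"delta_pos": [[-0.05,0.6,0],[-0.1,1.4,0],[-0.17,2.2,0],[-0.23,3,0],[-0.28,3.7,0],[-0.28,3.7,0],[-0.28,3.7,0],[-0.28,3.7,0],[-0.28,3.7,0]], "turn": [0,0,0,0,0,0,0,0,0], "grip": [1,1,1,1,1,1,1,1,1]}}

```text
time_s: 11.58
position: [0.6408, -0.0938, 0.0661]
tcp_rot: [[-0.068, 0.998, 0.003], [0.998, 0.068, 0.001], [0.001, 0.003, -1.0]]
force: [5.1, 1.2, 3.2]
opening: 0.135
grasp_force: 30.0
```

Request:
{"api": "jog_arm", "payload": {"delta_pos": [[0,0,0],[0,0,0],[0,0,5],[0,0,10],[-2,5,13],[-4,10,13],[-6,15,13],[-6.4,20,13],[-6.4,20,13],[-6.4,20,13],[-6.4,20,13],[-6.4,20,13]], "turn": [0,0,0,0,-10,-20,-30,-40,-50,-60,-70,-80], "grip": [0.5,0.5,0.5,0.5,0.5,0.5,0.5,0.5,0.5,0.5,0.5,0.5]}}

```text
time_s: 13.08
position: [0.5731, 0.105, 0.1943]
tcp_rot: [[0.972, 0.235, -0.006], [0.235, -0.972, -0.0], [-0.005, -0.001, -1.0]]
force: [0.3, 0.0, -0.3]
opening: 0.501
grasp_force: 0.0
```

Request:
{"api": "jog_arm", "payload": {"delta_pos": [[0,0,0],[0,0,0],[0,0,0],[0,0,0]], "turn": [-10,-10,-10,-10], "grip": [0.5,0.5,0.5,0.5]}}

```text
time_s: 13.58
position: [0.5751, 0.1048, 0.1953]
tcp_rot: [[0.998, 0.069, -0.001], [0.069, -0.998, -0.0], [-0.001, -0.0, -1.0]]
force: [-0.5, 0.2, -0.7]
opening: 0.506
grasp_force: 0.0
```

```bash
python3 - <<'E'
from h import *
s=read_state(); print(s['time_s'],s['position'],s['tcp_rot'][:,1],s['joint_positions'].round(0))
c=grab('top','t4.png'); w=grab('wrist','w5.png'); i=c['color']
b=cv2.resize(i[130:245,175:485],None,fx=2,fy=2,interpolation=cv2.INTER_CUBIC)
b=np.vstack([cv2.copyMakeBorder(b,0,0,10,10,0),w['color']])[:600]
cv2.imwrite('pics/m2.png',b)
E
```

```text
13.575 [0.57509883 0.10479515 0.1953058 ] [ 6.94783294e-02 -9.97583459e-01 -5.60084998e-05] [-1. 29. 90. -0. 61. 85.]
```

View pics/m2.png

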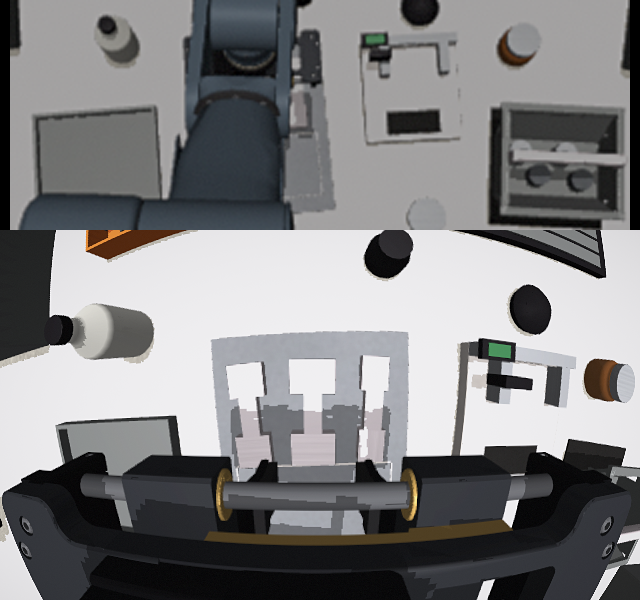

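The wrist picture (lower part, rows minus 230) shows the wide specimen with its far edge from (290,129) to (335,129) and its near edge from (291,236) to (336,236). The jaw is wide open, with clear room between the jaws.

```bash
cat >> h.py <<'E'
def spec(c,L,z=.024,off=(0,0)):
    "corners: far-left, far-right, near-right, near-left"
    q=np.array([pt(c,u+off[0],v+off[1],z)[:2]*100 for u,v in L]); e=q[1]-q[0]+q[2]-q[3]; l=q[0]-q[3]+q[1]-q[2]
    print('centre',q.mean(0).round(2),'angW',np.degrees(np.arctan2(e[0],-e[1])).round(1),'angL',np.degrees(np.arctan2(l[1],l[0])).round(1),'W,L',(np.linalg.norm(e)/2).round(2),(np.linalg.norm(l)/2).round(2))
    return q
E
python3 - <<'E'
from h import *
w=grab('wrist')
spec(w,[(290,129),(335,129),(336,236),(291,236)])
# bed & anvil check  rows-230
for n,u,v,z in(('anvil face far top',548,352-230,.055),('anvil face near top',546,405-230,.055)): print(n,pt(w,u,v,z))
E
```

```text
centre [58.04 10.86] angW 3.9 angL 4.3 W,L 4.98 12.05
anvil face far top [ 0.68529441 -0.16388691  0.055     ]
anvil face near top [ 0.62145552 -0.17185218  0.055     ]
```

Request:
{"api": "jog_arm", "payload": {"delta_pos": [[0.5,0.35,-5],[0.5,0.35,-10],[0.5,0.35,-15],[0.5,0.35,-17.5],[0.5,0.35,-18.5],[0.5,0.35,-18.5],[0.5,0.35,-18.5],[0.5,0.35,-18.5],[0.5,0.35,-18.5],[0.5,0.35,-18.5],[0.5,0.35,-18.5]], "turn": [0,0,0,0,0,0,0,0,0,0,0], "grip": [0.5,0.5,0.5,0.5,0.5,0.5,0.5,1,1,1,1]}}

```text
time_s: 15.1
position: [0.5807, 0.1085, 0.011]
tcp_rot: [[0.998, 0.068, 0.001], [0.068, -0.998, 0.0], [0.001, -0.0, -1.0]]
force: [-0.5, 1.2, 3.4]
opening: 0.227
grasp_force: 30.0
```

Request:
{"api": "jog_arm", "payload": {"delta_pos": [[0,0,2],[0,0,6],[0,0,10],[0,-2,12],[0.2,-6,12],[0.4,-11,12],[0.7,-16,12],[1,-21,12],[1.2,-25,12],[1.3,-27.5,12],[1.3,-27.7,12],[1.3,-27.7,12]], "turn": [0,0,0,0,0,0,0,0,0,0,0,0], "grip": [1,1,1,1,1,1,1,1,1,1,1,1]}}

```text
time_s: 16.6
position: [0.5927, -0.1676, 0.13]
tcp_rot: [[0.998, 0.068, -0.002], [0.068, -0.998, 0.001], [-0.002, -0.002, -1.0]]
force: [0.3, -0.6, -1.9]
opening: 0.225
grasp_force: 30.0
```

Request:
{"api": "jog_arm", "payload": {"delta_pos": [[0,0,0],[0,0,0]], "turn": [0,0], "grip": [1,1]}}

```text
time_s: 16.85
position: [0.5935, -0.1673, 0.1306]
tcp_rot: [[0.998, 0.07, -0.0], [0.07, -0.998, 0.0], [-0.0, -0.0, -1.0]]
force: [-0.6, -0.3, -1.6]
opening: 0.227
grasp_force: 30.0
```

```bash
python3 - <<'E'
from h import *
s=read_state(); print(s['time_s'],s['position'],s['tcp_rot'][:,1])
w=grab('wrist','w6.png')
cv2.imwrite('pics/c2.png',cv2.resize(w['color'][70:260,200:440],None,fx=3,fy=3,interpolation=cv2.INTER_CUBIC))
E
```

```text
16.85 [ 0.59349447 -0.16728177  0.1305915 ] [ 7.00004878e-02 -9.97546911e-01 -3.03442542e-04]
```

View pics/c2.png

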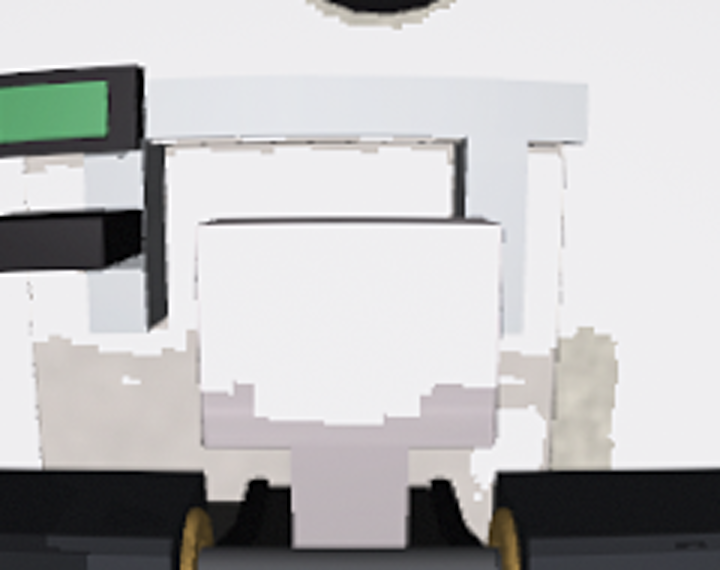

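```bash
python3 - <<'E'
from h import *
w=grab('wrist'); th=np.radians(4.2); R=np.array([[np.cos(th),-np.sin(th)],[np.sin(th),np.cos(th)]]); O=np.array([.601,-.1622])
C=lambda u,v:(200+(u+.5)/3-.5,70+(v+.5)/3-.5)
for n,u,v,z in(('anvil top far',468,140,.055),('anvil top at',467,215,.055),('anvil bottom far',455,145,.025),('jaw near corner',146,331,.055),('jaw far',146,145,.055),('spec L far',198,224,.1436),('spec R far',500,224,.1436),('spec L near',203,446,.1436),('spec R near',495,446,.1436)):
    p=pt(w,*C(u,v),z)[:2]; print(n,p.round(4),'local mm',(1e3*R.T@(p-O)).round(1))
E
```

```text
anvil top far [ 0.6718 -0.1922] local mm [ 68.5 -35.1]
anvil top at [ 0.6526 -0.1935] local mm [ 49.2 -35. ]
anvil bottom far [ 0.6713 -0.1923] local mm [ 67.9 -35.2]
jaw near corner [ 0.6169 -0.1122] local mm [19.5 48.7]
jaw far [ 0.6656 -0.1103] local mm [68.2 47.1]
spec L far [ 0.6517 -0.139 ] local mm [52.2 19.4]
spec R far [ 0.655  -0.1875] local mm [ 52.  -29.2]
spec L near [ 0.6145 -0.1412] local mm [15.  19.9]
spec R near [ 0.6179 -0.1904] local mm [ 14.8 -29.4]
```

Request:
{"api": "jog_arm", "payload": {"delta_pos": [[0,-0.3,-3],[0,-0.3,-6],[0,-0.3,-8.5],[0,-0.3,-9.5],[0,-0.3,-9.8],[0,-0.3,-9.9],[0,-0.3,-9.9],[0,-0.3,-9.9],[0,-0.3,-9.9]], "turn": [0,0,0,0,0,0,0,0,0], "grip": [1,1,1,1,1,1,1,1,1]}}

```text
time_s: 18.08
position: [0.5939, -0.1718, 0.0321]
tcp_rot: [[0.998, 0.068, 0.001], [0.068, -0.998, -0.0], [0.001, 0.0, -1.0]]
force: [0.3, 1.3, -1.3]
opening: 0.228
grasp_force: 30.0
```

Request:
{"api": "jog_arm", "payload": {"delta_pos": [[0,0,0],[0,0,0],[0,0,2],[0,0,6],[0,0,11],[2,3,13],[3,5,13],[4.7,7.6,13],[4.7,7.6,13],[4.7,7.6,13],[4.7,7.6,13],[4.7,7.6,13]], "turn": [0,0,0,0,10,20,30,40,50,60,70,80], "grip": [0.6,0.6,0.6,0.6,0.6,0.6,0.6,0.6,0.6,0.6,0.6,0.6]}}

```text
time_s: 19.58
position: [0.6408, -0.0957, 0.1632]
tcp_rot: [[0.1, 0.995, 0.002], [0.995, -0.1, -0.001], [-0.0, 0.002, -1.0]]
force: [0.4, -0.1, 0.9]
opening: 0.402
grasp_force: 0.0
```

Request:
{"api": "jog_arm", "payload": {"delta_pos": [[0,0,0],[0,0,0],[0,0,0]], "turn": [10,10,10], "grip": [0.6,0.6,0.6]}}

```text
time_s: 19.95
position: [0.6407, -0.0957, 0.1624]
tcp_rot: [[-0.066, 0.998, 0.001], [0.998, 0.066, -0.0], [-0.0, 0.001, -1.0]]
force: [0.5, -0.2, -0.3]
opening: 0.398
grasp_force: 0.0
```

```bash
python3 - <<'E'
from h import *
s=read_state(); print(s['time_s'],s['position'],s['tcp_rot'][:,1])
w=grab('wrist','w7.png')
cv2.imwrite('pics/c3.png',cv2.resize(w['color'][60:260,200:440],None,fx=3,fy=3,interpolation=cv2.INTER_CUBIC))
E
```

```text
19.95 [ 0.64068439 -0.09573866  0.16241021] [9.97842598e-01 6.56442857e-02 9.88539039e-04]
```

View pics/c3.png

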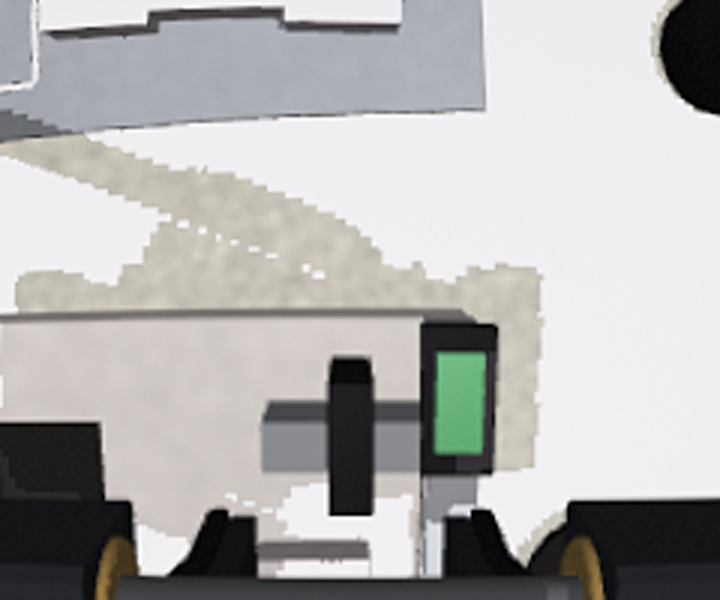

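Request:
{"api": "jog_arm", "payload": {"delta_pos": [[0.05,0.25,-4],[0.05,0.25,-8],[0.05,0.25,-9.6],[0.05,0.25,-9.6],[0.05,0.25,-9.6],[0.05,0.25,-9.6],[0.05,0.25,-9.6],[0.05,0.25,-9.6],[0.05,0.25,-9.6]], "turn": [0,0,0,0,0,0,0,0,0], "grip": [0.6,0.6,0.6,0.6,0.6,1,1,1,1]}}

```text
time_s: 21.12
position: [0.6408, -0.0933, 0.0661]
tcp_rot: [[-0.068, 0.998, -0.0], [0.998, 0.068, -0.0], [-0.0, -0.0, -1.0]]
force: [-2.1, -0.1, 3.5]
opening: 0.138
grasp_force: 30.0
```

Request:
{"api": "jog_arm", "payload": {"delta_pos": [[0.03,-0.4,0],[0.08,-1,0],[0.12,-1.6,0],[0.17,-2.2,0],[0.2,-2.6,0],[0.22,-2.9,0],[0.23,-3.1,0],[0.24,-3.2,0],[0.24,-3.2,0],[0.24,-3.2,0]], "turn": [0,0,0,0,0,0,0,0,0,0], "grip": [1,1,1,1,1,1,1,1,1,1]}}

```text
time_s: 22.38
position: [0.6429, -0.1248, 0.0661]
tcp_rot: [[-0.068, 0.998, -0.001], [0.998, 0.068, 0.001], [0.001, -0.001, -1.0]]
force: [-2.1, 2.2, 4.7]
opening: 0.136
grasp_force: 30.0
```

Request:
{"api": "jog_arm", "payload": {"delta_pos": [[0.01,-0.1,0],[0.01,-0.15,0],[0.01,-0.15,0],[0.01,-0.15,0]], "turn": [0,0,0,0], "grip": [1,1,1,1]}}

```text
time_s: 22.88
position: [0.643, -0.1259, 0.0661]
tcp_rot: [[-0.068, 0.998, -0.001], [0.998, 0.068, 0.001], [0.002, -0.001, -1.0]]
force: [-2.6, 2.7, 6.0]
opening: 0.135
grasp_force: 30.0
```

Request:
{"api": "jog_arm", "payload": {"delta_pos": [[0.01,-0.1,0],[0.01,-0.15,0],[0.01,-0.15,0],[0.01,-0.15,0]], "turn": [0,0,0,0], "grip": [1,1,1,1]}}

```text
time_s: 23.38
position: [0.643, -0.126, 0.0661]
tcp_rot: [[-0.068, 0.998, -0.001], [0.998, 0.068, 0.003], [0.004, -0.001, -1.0]]
force: [-2.6, 6.1, 7.0]
opening: 0.137
grasp_force: 30.0
```

Request:
{"api": "jog_arm", "payload": {"delta_pos": [[0.01,-0.1,0],[0.01,-0.15,0],[0.01,-0.15,0],[0.01,-0.15,0],[0.01,-0.15,0],[0.01,-0.15,0],[0.01,-0.15,0],[0.01,-0.15,0],[0.01,-0.15,0],[0.01,-0.15,0]], "turn": [0,0,0,0,0,0,0,0,0,0], "grip": [1,1,1,1,1,1,1,1,1,1]}}

```text
time_s: 24.62
position: [0.643, -0.126, 0.0661]
tcp_rot: [[-0.068, 0.998, -0.002], [0.998, 0.068, 0.006], [0.006, -0.001, -1.0]]
force: [-1.8, 10.3, 7.5]
opening: 0.138
grasp_force: 30.0
```

Request:
{"api": "jog_arm", "payload": {"delta_pos": [[-0.03,0.5,0],[-0.07,1,0],[-0.12,1.7,0],[-0.17,2.4,0],[-0.23,3.1,0],[-0.27,3.65,0],[-0.27,3.65,0],[-0.27,3.65,0],[-0.27,3.65,0],[-0.27,3.65,0],[-0.27,3.65,5],[-0.27,3.65,10]], "turn": [0,0,0,0,0,0,0,0,0,0,0,0], "grip": [1,1,1,1,1,1,1,1,0.5,0.5,0.5,0.5]}}

```text
time_s: 26.12
position: [0.6406, -0.0931, 0.1654]
tcp_rot: [[-0.068, 0.998, -0.002], [0.998, 0.068, 0.001], [0.001, -0.002, -1.0]]
force: [1.4, 0.1, 0.2]
opening: 0.467
grasp_force: 0.0
```

Request:
{"api": "jog_arm", "payload": {"delta_pos": [[-2,-3,0],[-4,-6,0],[-4.7,-7.9,0],[-4.7,-7.9,0],[-4.7,-7.9,0],[-4.7,-7.9,0],[-4.7,-7.9,0],[-4.7,-7.9,0],[-4.7,-7.9,0],[-4.7,-7.9,0],[-4.7,-7.9,0],[-4.7,-7.9,0]], "turn": [-10,-20,-30,-40,-50,-60,-70,-80,-90,-90,-90,-90], "grip": [0.5,0.5,0.5,0.5,0.5,0.5,0.5,0.5,0.5,0.5,0.5,0.5]}}

```text
time_s: 27.62
position: [0.594, -0.1722, 0.1654]
tcp_rot: [[0.998, 0.07, -0.0], [0.07, -0.998, 0.0], [-0.0, -0.0, -1.0]]
force: [0.4, 0.3, -0.4]
opening: 0.498
grasp_force: 0.0
```

```bash
cat >> h.py <<'E'
cth=np.radians(4.2); cR=np.array([[np.cos(cth),-np.sin(cth)],[np.sin(cth),np.cos(cth)]]); cO=np.array([.601,-.1622])
def cloc(p): return (1e3*cR.T@(np.array(p)[:2]-cO)).round(1)
def cwor(x,y): return (100*(cO+cR@(np.array([x,y])/1e3))).round(2)
E
python3 - <<'E'
from h import *
s=read_state(); print(s['position'],s['tcp_rot'][:,1],cloc(s['position']))
w=grab('wrist','w8.png'); g=cv2.cvtColor(w['color'],cv2.COLOR_BGR2GRAY)
cv2.imwrite('pics/c4.png',cv2.resize(w['color'][50:270,170:470],None,fx=2.6,fy=2.6,interpolation=cv2.INTER_CUBIC))
# predicted corners of specimen at local (-8,-10)
for x,y in((52,15),(52,-35),(14,-35),(14,15)): p=cwor(x,y)/100; print(px(w,[*p,.045]).round(1))
E
```

```text
[ 0.59402782 -0.17216279  0.16544158] [ 6.95235101e-02 -9.97580311e-01 -6.28093518e-05] [-7.7 -9.4]
[288.8 136.1]
[344.  135.9]
[343.7 177.1]
[289.6 177.2]
```

View pics/c4.png

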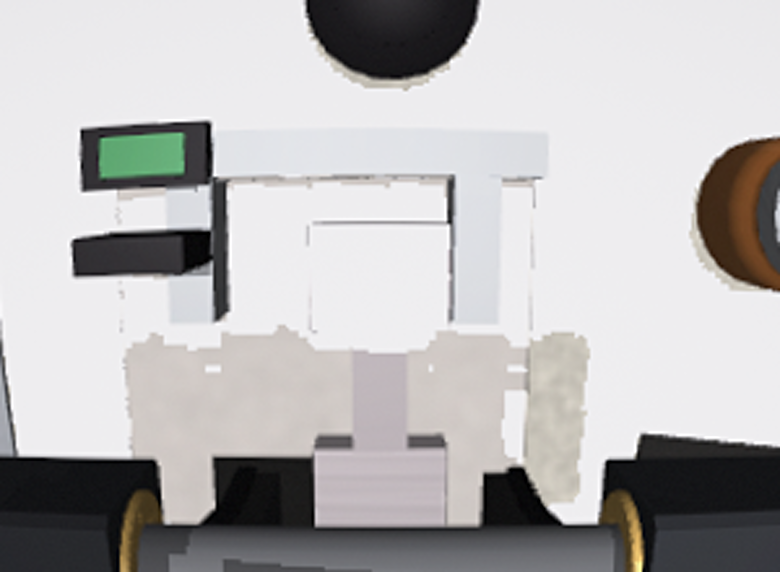

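The specimen's far-left corner is at crop (308,222), which is pixel (288.5,135.4) and matches the prediction. It lies square against the anvil, with the jaw open.

Request:
{"api": "jog_arm", "payload": {"delta_pos": [[0,0,-5],[0,0,-10],[0,0,-12.5],[0,0,-13.3],[0,0,-13.3],[0,0,-13.3],[0,0,-13.3],[0,0,-13.3],[0,0,-13.3],[0,0,-13.3]], "turn": [0,0,0,0,0,0,0,0,0,0], "grip": [0.5,0.5,0.5,0.5,0.5,0.5,1,1,1,1]}}

```text
time_s: 28.92
position: [0.594, -0.1718, 0.0329]
tcp_rot: [[0.998, 0.068, 0.0], [0.068, -0.998, 0.001], [0.0, -0.001, -1.0]]
force: [-0.7, 1.3, 2.5]
opening: 0.23
grasp_force: 30.0
```

Request:
{"api": "jog_arm", "payload": {"delta_pos": [[0,0,3],[0,0,7],[0,0,11],[-1,3,13],[-2,8,13],[-3,13,13],[-4,18,13],[-5,23,13],[-6,28,13],[-7,33,13],[-8,38,13],[-9,43,13]], "turn": [0,0,0,0,0,0,0,0,0,1,1.5,1.5], "grip": [1,1,1,1,1,1,1,1,1,1,1,1]}}

```text
time_s: 30.42
position: [0.5033, 0.2592, 0.1621]
tcp_rot: [[0.996, 0.094, -0.001], [0.094, -0.996, -0.001], [-0.001, 0.001, -1.0]]
force: [1.0, -0.2, -1.9]
opening: 0.227
grasp_force: 30.0
```

Request:
{"api": "jog_arm", "payload": {"delta_pos": [[-1.5,5,-2],[-3,10,-4],[-4,15,-6],[-4.4,17,-8],[-4.4,17,-8],[-4.4,17,-8]], "turn": [0,0,0,0,0,0], "grip": [1,1,1,1,1,1]}}

```text
time_s: 31.18
position: [0.4601, 0.4271, 0.0825]
tcp_rot: [[0.996, 0.094, -0.0], [0.094, -0.996, -0.001], [-0.0, 0.001, -1.0]]
force: [0.7, 0.7, -2.0]
opening: 0.231
grasp_force: 30.0
```

```bash
python3 - <<'E'
from h import *
s=read_state(); print(s['time_s'],s['position'],s['tcp_rot'][:,1],s['opening'])
t=grab('top','t5.png'); w=grab('wrist','w9.png'); 
Q=lambda u,v,z:pt(t,175+(u+.5)/4.5-.5,135+(v+.5)/4.5-.5,z)[:2]*100
q=np.array([Q(*p,.025) for p in[(52,236),(330,217),(343,443),(64,466)]]);print('tray',q.mean(0))
th=np.radians(5.4);R=np.array([[np.cos(th),-np.sin(th)],[np.sin(th),np.cos(th)]])
for y in(5.8,0,-5.5): print(q.mean(0)+R@[0,y])
# tray mask in wrist
g=cv2.cvtColor(w['color'],cv2.COLOR_BGR2GRAY)
for x,y in((8,9.7),(8,-9.7),(-8,-9.7),(-8,9.7)): print(px(w,[*(q.mean(0)+R@[x,y])/100,.025]).round(0))
E
```

```text
31.175 [0.46010978 0.42708442 0.08247936] [ 9.41393829e-02 -9.95558702e-01  8.04507039e-04] 0.2310922158780613
tray [46.57894223 36.97395464]
[46.03311401 42.74821404]
[46.57894223 36.97395464]
[47.09653795 31.49836384]
[260. 111.]
[508. 122.]
[483. 300.]
[269. 310.]
```

Request:
{"api": "jog_arm", "payload": {"delta_pos": [[0,0,-3],[0,0,-5.5],[0,0,-6.5],[0,0,-6.9],[0,0,-6.9],[0,0,-6.9],[0,0,-6.9],[0,0,-6.9],[0,0,-6.9],[0,0,-3],[0,0,2],[0,0,6]], "turn": [0,0,0,0,0,0,0,0,0,0,0,0], "grip": [1,1,1,1,1,1,1,0.6,0.6,0.6,0.6,0.6]}}

```text
time_s: 32.78
position: [0.4605, 0.4282, 0.1446]
tcp_rot: [[0.996, 0.094, 0.001], [0.094, -0.996, 0.001], [0.002, -0.001, -1.0]]
force: [0.3, -0.5, -0.2]
opening: 0.399
grasp_force: 0.0
```

Request:
{"api": "jog_arm", "payload": {"delta_pos": [[2,-5,3],[4,-10,5.5],[6,-15,5.5],[8,-20,5.5],[10,-24,5.5],[10.9,-25,5.5],[10.9,-25,5.5],[10.9,-25,5.5],[10.9,-25,5.5]], "turn": [0,0,0,1,2,2,2,2,2], "grip": [0.5,0.5,0.5,0.5,0.5,0.5,0.5,0.5,0.5]}}

```text
time_s: 33.9
position: [0.5681, 0.1792, 0.1975]
tcp_rot: [[0.991, 0.131, -0.001], [0.131, -0.991, 0.0], [-0.001, -0.0, -1.0]]
force: [0.8, 0.4, 0.1]
opening: 0.502
grasp_force: 0.0
```

```bash
cat >> h.py <<'E'
def segs(w,r0,r1,c0,c1,step,bright=None):
    "print column transitions per row"
    g=cv2.cvtColor(w['color'],cv2.COLOR_BGR2GRAY).astype(int)
    for v in range(r0,r1,step):
        r=cv2.GaussianBlur(g[v:v+1,c0:c1].astype(np.float32),(3,1),0)[0]; d=np.diff(r)
        k=[(c0+i+.5,int(d[i]+d[i-1])) for i in range(1,len(d)-1) if abs(d[i])>12 and abs(d[i])>=abs(d[i-1]) and abs(d[i])>abs(d[i+1])]
        print(v,k)
E
python3 - <<'E'
from h import *
s=read_state(); print(s['time_s'],s['position'],s['tcp_rot'][:,1])
w=grab('wrist','w10.png')
for hw,(cx,cy,a) in((.02,(.569,.178,7.5)),(.015,(.586,.040,4))):
    th=np.radians(a);R=np.array([[np.cos(th),-np.sin(th)],[np.sin(th),np.cos(th)]])
    print([px(w,[*(np.array([cx,cy])+R@[x,y]),.024]).round(1).tolist() for x,y in((.06,hw),(.06,-hw),(-.06,-hw),(-.06,hw))])
segs(w,115,245,270,360,8)
E
```

```text
33.9 [0.56812992 0.17922648 0.1974823 ] [ 1.30951526e-01 -9.91388734e-01 -2.76371113e-04]
[[298.7, 133.4], [335.9, 133.4], [334.5, 238.9], [299.9, 238.9]]
[[430.8, 136.8], [454.2, 139.9], [440.0, 238.5], [417.6, 237.8]]
115 [(277.5, -45)]
123 [(278.5, -50)]
131 [(277.5, -33), (296.5, 28), (333.5, -72)]
139 [(277.5, -42), (296.5, 41), (333.5, -72)]
147 [(277.5, -48), (296.5, 48), (333.5, -70)]
155 [(277.5, -41), (297.5, 47), (333.5, -68)]
163 [(277.5, -41), (297.5, 42), (333.5, -70)]
171 [(277.5, -43), (306.5, 54), (324.5, -38)]
179 [(277.5, -65), (290.5, 31), (300.5, -32), (306.5, 65), (325.5, -94), (357.5, 32)]
187 [(277.5, -61), (306.5, 40), (325.5, -56), (356.5, 52)]
195 [(277.5, -65), (306.5, 38), (324.5, -35), (353.5, 33)]
203 [(277.5, -75), (307.5, 72), (325.5, -67), (355.5, 45)]
211 [(277.5, -61), (299.5, 72), (333.5, -53), (355.5, 49)]
219 [(277.5, -61), (298.5, 43), (333.5, -55), (353.5, 34)]
227 [(277.5, -60), (299.5, 44), (333.5, -49)]
235 [(276.5, 63), (291.5, 35), (334.5, 15), (355.5, -134)]
243 [(277.5, 63), (291.5, 58), (293.5, -21), (351.5, 46), (355.5, -112)]
```

```bash
python3 - <<'E'
from h import *
w=grab('wrist'); g=cv2.cvtColor(w['color'],cv2.COLOR_BGR2GRAY).astype(int)
for u in(302,304,315,328,330): 
    d=np.diff(g[110:250,u]); print(u,[(110+i+.5,int(d[i])) for i in range(len(d)) if abs(d[i])>18])
for u,v in((296.5,130),(333.5,130),(333.5,228),(299.3,228),(306.5,187),(325.3,187)): print(pt(w,u+.5,v,.024)[:2].round(4))
E
```

```text
302 [(130.5, 35), (131.5, 31), (164.5, -88), (177.5, -40), (178.5, -27), (204.5, 88), (235.5, -54)]
304 [(130.5, 37), (131.5, 25), (164.5, -126), (165.5, 49), (178.5, -26), (179.5, -41), (204.5, 86), (235.5, -58)]
315 [(129.5, 51), (130.5, 24), (180.5, -32), (235.5, -65)]
328 [(128.5, -31), (129.5, 57), (130.5, 45), (164.5, -116), (165.5, 37), (177.5, -32), (178.5, -27), (184.5, 34), (185.5, 26), (186.5, -61), (203.5, 73), (204.5, 22), (235.5, -87), (236.5, 21)]
330 [(128.5, -30), (129.5, 54), (130.5, 46), (164.5, -151), (165.5, 67), (176.5, -44), (184.5, 32), (185.5, 37), (187.5, -47), (203.5, 79), (235.5, -50), (236.5, -19)]
[0.6295 0.2078]
[0.6346 0.1684]
[0.5254 0.1527]
[0.5203 0.1915]
[0.5687 0.1892]
[0.5714 0.1687]
```

```bash
python3 - <<'E'
from h import *
w=grab('wrist'); a=pt(w,315.5,130.5,.024);b=pt(w,316.9,235.5,.024)
print((a+b)[:2]/2,np.linalg.norm(a-b),np.degrees(np.arctan2(*(a-b)[[1,0]])),read_state()['position'])
print('place mid local -8,-12:',cwor(-8,-12))
E
```

```text
[0.57279526 0.1792813 ] 0.11883194308679303 8.228799462946139 [0.56857144 0.1787487  0.19756398]
place mid local -8,-12: [ 59.39 -17.48]
```

Request:
{"api": "jog_arm", "payload": {"delta_pos": [[0.45,0.05,-5],[0.45,0.05,-10],[0.45,0.05,-15],[0.45,0.05,-17.7],[0.45,0.05,-18.6],[0.45,0.05,-18.6],[0.45,0.05,-18.6],[0.45,0.05,-18.6],[0.45,0.05,-18.6],[0.45,0.05,-18.6],[0.45,0.05,-18.6]], "turn": [0.6,0.6,0.6,0.6,0.6,0.6,0.6,0.6,0.6,0.6,0.6], "grip": [0.5,0.5,0.5,0.5,0.5,0.5,0.5,1,1,1,1]}}

```text
time_s: 35.42
position: [0.5737, 0.1786, 0.012]
tcp_rot: [[0.99, 0.139, 0.001], [0.139, -0.99, 0.0], [0.001, -0.0, -1.0]]
force: [-0.2, 0.9, 4.1]
opening: 0.227
grasp_force: 30.0
```

Request:
{"api": "jog_arm", "payload": {"delta_pos": [[0,0,2],[0,0,6],[0,0,10],[0,-2,12],[0.3,-7,12],[0.6,-12,12],[0.9,-17,12],[1.2,-22,12],[1.6,-27,12],[1.9,-32,12],[2.1,-35.3,12],[2.1,-35.3,12]], "turn": [0,0,0,0,-1,-2,-3,-4,-4,-4,-4,-4], "grip": [1,1,1,1,1,1,1,1,1,1,1,1]}}

```text
time_s: 36.92
position: [0.5936, -0.1788, 0.1312]
tcp_rot: [[0.998, 0.065, -0.0], [0.065, -0.998, -0.001], [-0.0, 0.001, -1.0]]
force: [-0.6, -0.7, -0.7]
opening: 0.225
grasp_force: 30.0
```

Request:
{"api": "jog_arm", "payload": {"delta_pos": [[0,0,0],[0,0,0]], "turn": [0,0], "grip": [1,1]}}

```text
time_s: 37.17
position: [0.5938, -0.1735, 0.1313]
tcp_rot: [[0.997, 0.071, -0.001], [0.071, -0.997, 0.001], [-0.001, -0.001, -1.0]]
force: [0.6, 0.3, -1.6]
opening: 0.225
grasp_force: 30.0
```

```bash
python3 - <<'E'
from h import *
s=read_state(); print(s['time_s'],s['position'],s['tcp_rot'][:,1],cloc(s['position']))
w=grab('wrist','w11.png'); z=s['position'][2]-.007+.02
g=cv2.cvtColor(w['color'],cv2.COLOR_BGR2GRAY).astype(int)
for v in(150,165,180,195,205):
    d=np.diff(g[v,240:400]); k=[240+i+1 for i in range(len(d)) if abs(d[i])>8]; print(v,[(u,*cloc(pt(w,u,v,z))) for u in k])
for u in(290,300,315,330): d=np.diff(g[100:240,u]); print(u,[(100+i+1,int(d[i]),cloc(pt(w,u,100+i+1,z))[0]) for i in range(len(d)) if abs(d[i])>15])
for u in range(240,262,2): pass
for v in(125,130): d=np.diff(g[v,230:400]); print('jaws',v,[(230+i+1,int(d[i]),*cloc(pt(w,230+i+1,v,.055))) for i in range(len(d)) if abs(d[i])>15])
E
```

```text
37.175 [ 0.59377502 -0.1735111   0.13132514] [ 7.10310625e-02 -9.97473708e-01 -8.89052393e-04] [ -8.  -10.8]
150 [(241, np.float64(49.6), np.float64(25.8)), (242, np.float64(49.5), np.float64(25.3)), (248, np.float64(49.5), np.float64(22.3)), (249, np.float64(49.4), np.float64(21.8)), (250, np.float64(49.4), np.float64(21.3)), (277, np.float64(49.1), np.float64(7.9)), (356, np.float64(49.0), np.float64(-30.1)), (357, np.float64(49.0), np.float64(-30.6)), (358, np.float64(49.0), np.float64(-31.1)), (367, np.float64(49.1), np.float64(-35.5)), (380, np.float64(49.2), np.float64(-41.9)), (381, np.float64(49.2), np.float64(-42.4)), (382, np.float64(49.3), np.float64(-42.9))]
165 [(241, np.float64(42.1), np.float64(26.1)), (242, np.float64(42.1), np.float64(25.6)), (243, np.float64(42.1), np.float64(25.1)), (248, np.float64(42.1), np.float64(22.5)), (249, np.float64(42.1), np.float64(22.0)), (250, np.float64(42.0), np.float64(21.5)), (251, np.float64(42.0), np.float64(21.0)), (275, np.float64(41.8), np.float64(9.1)), (277, np.float64(41.8), np.float64(8.1)), (356, np.float64(41.7), np.floa
[... 3750 characters left out ...]
loat64(-35.2)), (382, 26, np.float64(62.0), np.float64(-61.7))]
jaws 130 [(240, -80, np.float64(58.7), np.float64(48.2)), (241, -74, np.float64(58.7), np.float64(47.4)), (242, -21, np.float64(58.7), np.float64(46.6)), (248, 33, np.float64(58.5), np.float64(41.8)), (249, 150, np.float64(58.5), np.float64(41.0)), (343, -58, np.float64(57.5), np.float64(-31.4)), (344, -80, np.float64(57.5), np.float64(-32.2)), (345, -57, np.float64(57.5), np.float64(-32.9)), (346, 46, np.float64(57.5), np.float64(-33.7)), (347, 70, np.float64(57.5), np.float64(-34.5)), (348, 65, np.float64(57.6), np.float64(-35.2)), (381, -34, np.float64(58.1), np.float64(-61.0)), (382, 43, np.float64(58.1), np.float64(-61.8))]
```

Request:
{"api": "jog_arm", "payload": {"delta_pos": [[0,-0.1,-3],[0,-0.1,-6],[0,-0.1,-8.5],[0,-0.1,-9.5],[0,-0.1,-9.8],[0,-0.1,-9.9],[0,-0.1,-9.9],[0,-0.1,-9.9],[0,-0.1,-9.9]], "turn": [0,0,0,0,0,0,0,0,0], "grip": [1,1,1,1,1,1,1,1,1]}}

```text
time_s: 38.35
position: [0.5948, -0.1759, 0.0331]
tcp_rot: [[0.998, 0.07, 0.001], [0.07, -0.998, -0.0], [0.001, 0.0, -1.0]]
force: [0.1, 1.3, 0.7]
opening: 0.224
grasp_force: 30.0
```

Request:
{"api": "jog_arm", "payload": {"delta_pos": [[0,0,0],[0,0,0],[0,0,2],[0,0,6],[0,0,11],[2,3,13],[3,5,13],[4.7,8.1,13],[4.7,8.1,13],[4.7,8.1,13],[4.7,8.1,13],[4.7,8.1,13]], "turn": [0,0,0,0,10,20,30,40,50,60,70,80], "grip": [0.6,0.6,0.6,0.6,0.6,0.6,0.6,0.6,0.6,0.6,0.6,0.6]}}

```text
time_s: 39.85
position: [0.6417, -0.0946, 0.1642]
tcp_rot: [[0.098, 0.995, 0.001], [0.995, -0.098, -0.0], [-0.0, 0.002, -1.0]]
force: [0.0, 0.4, -0.2]
opening: 0.4
grasp_force: 0.0
```

Request:
{"api": "jog_arm", "payload": {"delta_pos": [[0,0,0],[0,0,0],[0,0,-5],[0,0,-8],[0,0,-9.6],[0,0,-9.6],[0,0,-9.6],[0,0,-9.6]], "turn": [10,10,10,10,10,10,10,10], "grip": [0.6,0.6,0.6,0.6,0.6,0.6,0.6,0.6]}}

```text
time_s: 40.85
position: [0.6426, -0.095, 0.0681]
tcp_rot: [[-0.07, 0.998, 0.003], [0.998, 0.07, -0.001], [-0.001, 0.003, -1.0]]
force: [0.4, -0.2, 0.0]
opening: 0.403
grasp_force: 0.0
```

Request:
{"api": "jog_arm", "payload": {"delta_pos": [[-0.15,0,-0.1],[-0.15,0,-0.1],[-0.15,0,-0.1],[-0.15,0,-0.1],[-0.15,0,-0.1],[-0.15,0,-0.1]], "turn": [0,0,0,0,0,0], "grip": [0.6,0.6,1,1,1,1]}}

```text
time_s: 41.6
position: [0.6409, -0.0947, 0.0656]
tcp_rot: [[-0.069, 0.998, 0.002], [0.998, 0.069, 0.0], [-0.0, 0.002, -1.0]]
force: [2.5, 0.2, -2.1]
opening: 0.137
grasp_force: 30.0
```

Request:
{"api": "jog_arm", "payload": {"delta_pos": [[0.03,-0.4,0],[0.08,-1,0],[0.12,-1.7,0],[0.18,-2.4,0],[0.23,-3.1,0],[0.27,-3.6,0],[0.3,-4,0],[0.31,-4.15,0],[0.31,-4.2,0],[0.32,-4.25,0],[0.32,-4.3,0],[0.32,-4.35,0]], "turn": [0,0,0,0,0,0,0,0,0,0,0,0], "grip": [1,1,1,1,1,1,1,1,1,1,1,1]}}

```text
time_s: 43.1
position: [0.6436, -0.1371, 0.0656]
tcp_rot: [[-0.069, 0.998, 0.001], [0.998, 0.069, 0.002], [0.002, 0.001, -1.0]]
force: [4.6, 5.8, -0.3]
opening: 0.133
grasp_force: 30.0
```

Request:
{"api": "jog_arm", "payload": {"delta_pos": [[0.01,-0.1,0],[0.01,-0.15,0],[0.01,-0.15,0],[0.01,-0.15,0],[0.01,-0.15,0],[0.01,-0.15,0]], "turn": [0,0,0,0,0,0], "grip": [1,1,1,1,1,1]}}

```text
time_s: 43.85
position: [0.6436, -0.1372, 0.0656]
tcp_rot: [[-0.069, 0.998, 0.0], [0.998, 0.069, 0.004], [0.004, 0.001, -1.0]]
force: [5.2, 8.8, -0.5]
opening: 0.132
grasp_force: 30.0
```

Request:
{"api": "jog_arm", "payload": {"delta_pos": [[0,-0.1,0],[0,-0.1,0],[0,-0.1,0],[0,-0.1,0],[0,-0.1,0],[0,-0.1,0],[0,-0.1,0],[0,-0.1,0]], "turn": [0,0,0,0,0,0,0,0], "grip": [1,1,1,1,1,1,1,1]}}

```text
time_s: 44.85
position: [0.6436, -0.1372, 0.0656]
tcp_rot: [[-0.069, 0.998, 0.0], [0.998, 0.069, 0.005], [0.005, 0.001, -1.0]]
force: [5.1, 11.3, -0.4]
opening: 0.139
grasp_force: 30.0
```

Request:
{"api": "jog_arm", "payload": {"delta_pos": [[-0.03,0.6,0],[-0.07,1.3,0],[-0.12,2,0],[-0.17,2.7,0],[-0.23,3.5,0],[-0.28,4.2,0],[-0.33,4.6,0],[-0.33,4.6,0],[-0.33,4.6,0],[-0.33,4.6,0],[-0.33,4.6,4],[-0.33,4.6,9]], "turn": [0,0,0,0,0,0,0,0,0,0,0,0], "grip": [1,1,1,1,1,1,1,1,0.5,0.5,0.5,0.5]}}

```text
time_s: 46.35
position: [0.6375, -0.0941, 0.1548]
tcp_rot: [[-0.07, 0.998, -0.007], [0.998, 0.07, 0.002], [0.002, -0.006, -1.0]]
force: [0.5, -0.4, -0.6]
opening: 0.469
grasp_force: 0.0
```

Request:
{"api": "jog_arm", "payload": {"delta_pos": [[-2,-3,1],[-4,-6,1],[-4.7,-8.2,1],[-4.7,-8.2,1],[-4.7,-8.2,1],[-4.7,-8.2,1],[-4.7,-8.2,1],[-4.7,-8.2,1],[-4.7,-8.2,1],[-4.7,-8.2,1],[-4.7,-8.2,1],[-4.7,-8.2,1]], "turn": [-10,-20,-30,-40,-50,-60,-70,-80,-90,-90,-90,-90], "grip": [0.5,0.5,0.5,0.5,0.5,0.5,0.5,0.5,0.5,0.5,0.5,0.5]}}

```text
time_s: 47.85
position: [0.5927, -0.1766, 0.1655]
tcp_rot: [[0.997, 0.071, -0.001], [0.071, -0.997, 0.0], [-0.001, -0.0, -1.0]]
force: [-0.7, 0.0, 0.3]
opening: 0.499
grasp_force: 0.0
```

```bash
cat >> h.py <<'E'
def calcheck(w,hw):
    g=cv2.cvtColor(w['color'],cv2.COLOR_BGR2GRAY).astype(int)
    P=[px(w,[*cwor(x,y)/100,.045]).round(1).tolist() for x,y in((52,-35+2*hw),(52,-35),(14,-35),(14,-35+2*hw))]; print('pred',P)
    for f in(.2,.5,.8):
        v=int(P[0][1]*(1-f)+P[3][1]*f); d=np.diff(g[v,235:355]); print(v,[(235+i+1,int(d[i])) for i in range(len(d)) if abs(d[i])>8])
    v=[int(P[0][0])+6,int(P[1][0])-6]
    for u in v: d=np.diff(g[100:190,u]); print('col',u,[(100+i+1,int(d[i])) for i in range(len(d)) if abs(d[i])>8])
E
python3 - <<'E'
from h import *
s=read_state(); print(s['time_s'],s['position'],cloc(s['position']),s['tcp_rot'][:,1])
w=grab('wrist','w12.png'); calcheck(w,20)
E
```

```text
47.85 [ 0.59273801 -0.17657605  0.16552223] [ -9.3 -13.7] [ 7.13071737e-02 -9.97454376e-01 -2.33730219e-04]
pred [[295.3, 134.2], [339.4, 134.1], [339.1, 175.3], [295.8, 175.4]]
142 [(236, -9), (246, 70), (248, -25), (253, 127), (254, 57), (255, 9), (295, -17), (296, 18), (338, -61), (339, -61), (340, 77), (341, 29)]
154 [(243, -16), (244, -67), (246, 80), (247, -93), (248, -87), (253, 40), (254, 142), (295, -26), (296, 31), (338, -57), (339, -61), (340, 107)]
167 [(247, -72), (248, -72), (249, -24), (253, 27), (254, 128), (255, 34), (295, -18), (296, 26), (338, -36), (339, -76), (340, 101)]
col 301 [(114, -14), (115, -38), (118, 23), (119, 37), (134, -82), (135, 69), (136, 10), (176, -52), (177, 53), (183, -23), (184, -14)]
col 333 [(114, -14), (115, -22), (116, 12), (117, -34), (118, 30), (119, 37), (134, -25), (135, 18), (176, -79), (177, 80), (183, -25), (184, -13)]
```

Request:
{"api": "jog_arm", "payload": {"delta_pos": [[0.1,-0.1,-5],[0.1,-0.1,-10],[0.1,-0.1,-12.5],[0.1,-0.1,-13.2],[0.1,-0.1,-13.2],[0.1,-0.1,-13.2],[0.1,-0.1,-13.2],[0.1,-0.1,-13.2],[0.1,-0.1,-13.2],[0.1,-0.1,-13.2]], "turn": [0,0,0,0,0,0,0,0,0,0], "grip": [0.5,0.5,0.5,0.5,0.5,0.5,1,1,1,1]}}

```text
time_s: 49.15
position: [0.5939, -0.1768, 0.034]
tcp_rot: [[0.998, 0.07, -0.0], [0.07, -0.998, 0.001], [-0.0, -0.001, -1.0]]
force: [-0.5, 4.5, 4.6]
opening: 0.227
grasp_force: 30.0
```

Request:
{"api": "jog_arm", "payload": {"delta_pos": [[0,0,3],[0,0,7],[0,0,11],[-1,3,13],[-2,8,13],[-3,13,13],[-4,18,13],[-5,23,13],[-6,28,13],[-7,33,13],[-8,38,13],[-9,43,13]], "turn": [0,0,0,0,0,0,0,0,0,1,1.3,1.3], "grip": [1,1,1,1,1,1,1,1,1,1,1,1]}}

```text
time_s: 50.65
position: [0.5036, 0.2536, 0.1632]
tcp_rot: [[0.996, 0.093, 0.0], [0.093, -0.996, -0.001], [0.0, 0.001, -1.0]]
force: [0.4, -0.0, -1.4]
opening: 0.221
grasp_force: 30.0
```

Request:
{"api": "jog_arm", "payload": {"delta_pos": [[-1.5,5,-2],[-3,10,-4],[-3.7,11.8,-6],[-3.7,11.8,-8],[-3.7,11.8,-8],[-3.7,11.8,-8],[-3.7,11.8,-8]], "turn": [0,0,0,0,0,0,0], "grip": [1,1,1,1,1,1,1]}}

```text
time_s: 51.52
position: [0.4681, 0.3701, 0.0845]
tcp_rot: [[0.996, 0.092, 0.002], [0.091, -0.996, 0.001], [0.002, -0.001, -1.0]]
force: [0.7, -0.5, -1.7]
opening: 0.222
grasp_force: 30.0
```

```bash
python3 - <<'E'
from h import *
w=grab('wrist','w13.png'); s=read_state(); print(s['position'])
th=np.radians(5.4);R=np.array([[np.cos(th),-np.sin(th)],[np.sin(th),np.cos(th)]])
print('pred wide',[px(w,[*(np.array([.4603,.4275])+R@[x,y]),.026]).round(0).tolist() for x,y in((.06,.025),(.06,-.025),(.022,-.025),(.022,.025))])
segs(w,120,230,150,420,15)
E
```

```text
[0.46797118 0.37011656 0.08450716]
pred wide [[204.0, 145.0], [270.0, 142.0], [271.0, 194.0], [207.0, 195.0]]
120 [(173.5, -66), (180.5, -86), (190.5, 88)]
135 [(174.5, -64), (180.5, -64), (190.5, 85)]
150 [(174.5, -51), (181.5, -74), (190.5, 69), (203.5, 46), (269.5, -127), (272.5, 68), (275.5, 45), (356.5, -68)]
165 [(175.5, -59), (182.5, -93), (191.5, 74), (204.5, 42), (269.5, -119), (273.5, 58), (276.5, 70), (356.5, -55)]
180 [(176.5, -50), (183.5, -75), (192.5, 66), (205.5, 54), (270.5, -134), (273.5, 71), (355.5, -67)]
195 [(178.5, -63), (184.5, -66), (194.5, 79), (197.5, -37), (224.5, 61), (250.5, -72), (255.5, 19), (276.5, 80), (355.5, -116)]
210 [(179.5, -57), (186.5, -80), (195.5, 74), (199.5, -43), (226.5, 60), (251.5, -70), (256.5, 22), (277.5, 62), (319.5, 23), (326.5, -40), (354.5, -56), (368.5, 39), (372.5, -43)]
225 [(181.5, -83), (188.5, -66), (197.5, 71), (199.5, -21), (227.5, 52), (252.5, -73), (296.5, 60), (335.5, -51), (373.5, 43), (387.5, -34)]
```

Request:
{"api": "jog_arm", "payload": {"delta_pos": [[-0.1,0,-3],[-0.1,0,-5.5],[-0.1,0,-6.6],[-0.1,0,-7],[-0.1,0,-7],[-0.1,0,-7],[-0.1,0,-7],[-0.1,0,-7],[-0.1,0,-7],[-0.1,0,-3],[-0.1,0,2],[-0.1,0,6]], "turn": [0,0,0,0,0,0,0,0,0,0,0,0], "grip": [1,1,1,1,1,1,1,0.6,0.6,0.6,0.6,0.6]}}

```text
time_s: 53.08
position: [0.4667, 0.3708, 0.1453]
tcp_rot: [[0.996, 0.092, 0.002], [0.092, -0.996, 0.001], [0.002, -0.001, -1.0]]
force: [0.5, 0.4, -0.5]
opening: 0.399
grasp_force: 0.0
```

Request:
{"api": "jog_arm", "payload": {"delta_pos": [[2,-5,3],[4,-10,5.3],[6,-15,5.3],[8,-20,5.3],[10,-25,5.3],[11,-30,5.3],[11.9,-33,5.3],[11.9,-33,5.3],[11.9,-33,5.3],[11.9,-33,5.3]], "turn": [0,-1,-2,-2,-2,-2,-2,-2,-2,-2], "grip": [0.5,0.5,0.5,0.5,0.5,0.5,0.5,0.5,0.5,0.5]}}

```text
time_s: 54.32
position: [0.5845, 0.0416, 0.1965]
tcp_rot: [[0.998, 0.059, -0.0], [0.059, -0.998, 0.0], [-0.0, -0.0, -1.0]]
force: [-0.7, -0.5, -0.4]
opening: 0.5
grasp_force: 0.0
```

```bash
python3 - <<'E'
from h import *
s=read_state(); print(s['time_s'],s['position'],s['tcp_rot'][:,1])
w=grab('wrist','w14.png'); g=cv2.cvtColor(w['color'],cv2.COLOR_BGR2GRAY).astype(int)
th=np.radians(3.5);R=np.array([[np.cos(th),-np.sin(th)],[np.sin(th),np.cos(th)]]);cx,cy,hw=.586,.040,.015
P=[px(w,[*(np.array([cx,cy])+R@[x,y]),.024]).round(1).tolist() for x,y in((.06,hw),(.06,-hw),(-.06,-hw),(-.06,hw))];print(P)
segs(w,125,240,285,350,9)
for u in(306,316,326): d=np.diff(g[110:250,u]); print(u,[(110+i+.5,int(d[i])) for i in range(len(d)) if abs(d[i])>18])
E
```

```text
54.325 [0.58452688 0.04164578 0.19646435] [ 5.93710808e-02 -9.98235907e-01 -3.85238526e-04]
[[303.6, 132.8], [331.6, 132.8], [330.7, 238.7], [304.7, 238.8]]
125 []
134 [(302.5, 38), (330.5, -45)]
143 [(300.5, -15), (302.5, 35), (329.5, -53)]
152 [(302.5, 40), (329.5, -62)]
161 [(302.5, 42), (329.5, -63)]
170 [(306.5, 41), (325.5, -44)]
179 [(287.5, 20), (306.5, 41), (325.5, -63), (328.5, 20), (332.5, -52)]
188 [(306.5, 48), (324.5, -38)]
197 [(306.5, 48), (324.5, -43)]
206 [(302.5, 56), (328.5, -59)]
215 [(302.5, 56), (328.5, -74)]
224 [(302.5, 54), (328.5, -58)]
233 [(302.5, 54), (327.5, -38)]
306 [(128.5, 22), (129.5, 29), (163.5, -39), (180.5, -54), (203.5, 85), (234.5, -19), (236.5, 25), (237.5, -49), (238.5, -26)]
316 [(129.5, 34), (180.5, -47), (236.5, -20), (237.5, -36)]
326 [(128.5, -19), (129.5, 48), (130.5, 33), (164.5, -27), (178.5, -26), (179.5, -39), (186.5, 54), (187.5, -61), (203.5, 93), (236.5, -63), (237.5, -27)]
```

```bash
python3 - <<'E'
from h import *
w=grab('wrist'); a=pt(w,316.7,130,.024);b=pt(w,315.7,236.4,.024)
print((a+b)[:2]/2,np.linalg.norm(a-b),np.degrees(np.arctan2(*(a-b)[[1,0]])),read_state()['position'])
print(cwor(-8,-17))
E
```

```text
[0.58892149 0.04181557] 0.12010926555525961 2.8510980686151837 [0.58466666 0.04157288 0.1965552 ]
[ 59.43 -17.97]
```

Request:
{"api": "jog_arm", "payload": {"delta_pos": [[0.4,0,-5],[0.4,0,-10],[0.4,0,-15],[0.4,0,-17.7],[0.4,0,-18.5],[0.4,0,-18.5],[0.4,0,-18.5],[0.4,0,-18.5],[0.4,0,-18.5],[0.4,0,-18.5],[0.4,0,-18.5]], "turn": [-0.5,-0.5,-0.5,-0.5,-0.5,-0.5,-0.5,-0.5,-0.5,-0.5,-0.5], "grip": [0.5,0.5,0.5,0.5,0.5,0.5,0.5,1,1,1,1]}}

```text
time_s: 55.8
position: [0.5892, 0.0406, 0.012]
tcp_rot: [[0.999, 0.049, 0.001], [0.049, -0.999, 0.0], [0.001, -0.0, -1.0]]
force: [-0.4, 1.9, 3.4]
opening: 0.227
grasp_force: 30.0
```

Request:
{"api": "jog_arm", "payload": {"delta_pos": [[0,0,2],[0,0,6],[0,0,10],[0,-2,12],[0.1,-6,12],[0.2,-11,12],[0.3,-16,12],[0.5,-20,12],[0.5,-22.1,12],[0.5,-22.1,12],[0.5,-22.1,12],[0.5,-22.1,12]], "turn": [0,0,0,0,0.5,1,1,1,1,1,1,1], "grip": [1,1,1,1,1,1,1,1,1,1,1,1]}}

```text
time_s: 57.3
position: [0.5938, -0.1787, 0.1314]
tcp_rot: [[0.998, 0.068, -0.001], [0.068, -0.998, 0.001], [-0.001, -0.001, -1.0]]
force: [0.7, 0.3, -1.3]
opening: 0.225
grasp_force: 30.0
```

```bash
python3 - <<'E'
from h import *
s=read_state(); print(s['time_s'],s['position'],s['tcp_rot'][:,1],cloc(s['position']))
w=grab('wrist','w15.png'); z=s['position'][2]-.007+.02
g=cv2.cvtColor(w['color'],cv2.COLOR_BGR2GRAY).astype(int)
for v in(153,168,185,200):
    d=np.diff(g[v,270:365]); print(v,[(270+i+1,int(d[i]),float(cloc(pt(w,270+i+1,v,z))[1])) for i in range(len(d)) if abs(d[i])>8])
E
```

```text
57.3 [ 0.59377299 -0.17873148  0.13142418] [ 6.84278160e-02 -9.97655671e-01 -8.92497826e-04] [ -8.4 -16. ]
153 [(285, -30, -1.3), (286, 17, -1.7), (287, 11, -2.2), (347, -57, -31.1), (348, 43, -31.6), (360, 12, -37.4)]
168 [(346, -29, -30.7), (347, 11, -31.2), (360, 11, -37.6)]
185 [(286, -56, -1.4), (287, 77, -1.9), (288, 16, -2.4), (346, -63, -30.8), (347, 17, -31.3), (361, 18, -38.2), (362, 22, -38.7)]
200 [(286, -51, -1.2), (287, 76, -1.7), (288, 12, -2.2), (340, -51, -27.9), (345, -22, -30.4), (347, 37, -31.4), (348, 13, -31.9)]
```

Request:
{"api": "jog_arm", "payload": {"delta_pos": [[0,-0.1,-3],[0,-0.1,-6],[0,-0.1,-8.5],[0,-0.1,-9.5],[0,-0.1,-9.8],[0,-0.1,-9.9],[0,-0.1,-9.9],[0,-0.1,-9.9],[0,-0.1,-9.9]], "turn": [0,0,0,0,0,0,0,0,0], "grip": [1,1,1,1,1,1,1,1,1]}}

```text
time_s: 58.48
position: [0.5944, -0.1816, 0.0332]
tcp_rot: [[0.998, 0.066, 0.001], [0.066, -0.998, -0.0], [0.001, 0.0, -1.0]]
force: [0.1, 1.5, -0.8]
opening: 0.226
grasp_force: 30.0
```

Request:
{"api": "jog_arm", "payload": {"delta_pos": [[0,0,0],[0,0,0],[0,0,2],[0,0,6],[0,0,11],[2,3,13],[3,5,13],[4.6,8.5,13],[4.6,8.5,13],[4.6,8.5,13],[4.6,8.5,13],[4.6,8.5,13]], "turn": [0,0,0,0,10,20,30,40,50,60,70,80], "grip": [0.6,0.6,0.6,0.6,0.6,0.6,0.6,0.6,0.6,0.6,0.6,0.6]}}

```text
time_s: 59.98
position: [0.6403, -0.0968, 0.1642]
tcp_rot: [[0.102, 0.995, 0.002], [0.995, -0.102, -0.001], [-0.001, 0.002, -1.0]]
force: [0.2, 0.1, -0.1]
opening: 0.398
grasp_force: 0.0
```

Request:
{"api": "jog_arm", "payload": {"delta_pos": [[0,0,0],[0,0,0],[0,0,-5],[0,0,-8],[0,0,-9.7],[0,0,-9.7],[0,0,-9.7],[0,0,-9.7]], "turn": [10,10,10,10,10,10,10,10], "grip": [0.6,0.6,0.6,0.6,0.6,0.6,0.6,0.6]}}

```text
time_s: 60.98
position: [0.6411, -0.097, 0.0671]
tcp_rot: [[-0.066, 0.998, 0.003], [0.998, 0.066, -0.001], [-0.001, 0.003, -1.0]]
force: [-0.0, 0.2, -0.0]
opening: 0.401
grasp_force: 0.0
```

Request:
{"api": "jog_arm", "payload": {"delta_pos": [[0,0.2,0],[0,0.2,0],[0,0.2,0],[0,0.2,0],[0,0.2,0],[0,0.2,0]], "turn": [0.2,0.2,0.2,0.2,0.2,0.2], "grip": [0.6,0.6,1,1,1,1]}}

```text
time_s: 61.72
position: [0.6409, -0.0947, 0.0656]
tcp_rot: [[-0.069, 0.998, 0.002], [0.998, 0.069, -0.0], [-0.0, 0.002, -1.0]]
force: [2.7, 1.0, -1.4]
opening: 0.14
grasp_force: 30.0
```

Request:
{"api": "jog_arm", "payload": {"delta_pos": [[0.03,-0.5,0],[0.08,-1.1,0],[0.13,-1.8,0],[0.19,-2.5,0],[0.24,-3.2,0],[0.3,-4,0],[0.34,-4.6,0],[0.37,-4.9,0],[0.38,-5.05,0],[0.39,-5.15,0],[0.39,-5.2,0],[0.39,-5.2,0]], "turn": [0,0,0,0,0,0,0,0,0,0,0,0], "grip": [1,1,1,1,1,1,1,1,1,1,1,1]}}

```text
time_s: 63.22
position: [0.6443, -0.1467, 0.0656]
tcp_rot: [[-0.07, 0.998, 0.001], [0.998, 0.07, -0.0], [-0.0, 0.001, -1.0]]
force: [4.0, 3.1, -1.9]
opening: 0.135
grasp_force: 30.0
```

Request:
{"api": "jog_arm", "payload": {"delta_pos": [[0.01,-0.05,0],[0.01,-0.1,0],[0.01,-0.15,0],[0.01,-0.2,0],[0.01,-0.25,0],[0.01,-0.25,0],[0.01,-0.25,0]], "turn": [0,0,0,0,0,0,0], "grip": [1,1,1,1,1,1,1]}}

```text
time_s: 64.1
position: [0.6443, -0.147, 0.0656]
tcp_rot: [[-0.07, 0.998, 0.0], [0.998, 0.07, 0.003], [0.003, 0.001, -1.0]]
force: [5.3, 7.5, -1.0]
opening: 0.134
grasp_force: 30.0
```

Request:
{"api": "jog_arm", "payload": {"delta_pos": [[0,-0.15,0],[0,-0.15,0],[0,-0.15,0],[0,-0.15,0],[0,-0.15,0],[0,-0.15,0],[0,-0.15,0],[0,-0.15,0]], "turn": [0,0,0,0,0,0,0,0], "grip": [1,1,1,1,1,1,1,1]}}

```text
time_s: 65.1
position: [0.6443, -0.147, 0.0656]
tcp_rot: [[-0.069, 0.998, 0.0], [0.998, 0.069, 0.005], [0.005, 0.001, -1.0]]
force: [5.7, 10.3, -0.9]
opening: 0.137
grasp_force: 30.0
```

Request:
{"api": "jog_arm", "payload": {"delta_pos": [[-0.03,0.6,0],[-0.07,1.3,0],[-0.12,2,0],[-0.17,2.7,0],[-0.23,3.5,0],[-0.28,4.2,0],[-0.34,4.9,0],[-0.4,5.5,0],[-0.4,5.5,0],[-0.4,5.5,0],[-0.4,5.5,0],[-0.4,5.5,0]], "turn": [0,0,0,0,0,0,0,0,0,0,0,0], "grip": [1,1,1,1,1,1,1,1,1,0.5,0.5,0.5]}}

```text
time_s: 66.6
position: [0.6389, -0.0955, 0.0655]
tcp_rot: [[-0.07, 0.998, -0.002], [0.998, 0.07, 0.0], [0.001, -0.002, -1.0]]
force: [0.9, -0.4, -0.1]
opening: 0.393
grasp_force: 0.0
```

Request:
{"api": "jog_arm", "payload": {"delta_pos": [[0,0,5],[0,0,10],[-2,-4,10],[-4.7,-8.5,10],[-4.7,-8.5,10],[-4.7,-8.5,10],[-4.7,-8.5,10],[-4.7,-8.5,10],[-4.7,-8.5,10],[-4.7,-8.5,10],[-4.7,-8.5,10],[-4.7,-8.5,10]], "turn": [0,-10,-20,-30,-40,-50,-60,-70,-80,-90,-90,-90], "grip": [0.5,0.5,0.5,0.5,0.5,0.5,0.5,0.5,0.5,0.5,0.5,0.5]}}

```text
time_s: 68.1
position: [0.5927, -0.1806, 0.1655]
tcp_rot: [[0.997, 0.072, -0.001], [0.072, -0.997, 0.0], [-0.001, -0.0, -1.0]]
force: [-0.1, -0.6, 0.1]
opening: 0.498
grasp_force: 0.0
```

```bash
python3 - <<'E'
from h import *
s=read_state(); print(s['time_s'],s['position'],cloc(s['position']),s['tcp_rot'][:,1])
w=grab('wrist','w16.png'); calcheck(w,15)
E
```

```text
68.1 [ 0.59267504 -0.18055502  0.1655478 ] [ -9.6 -17.7] [ 7.24063390e-02 -9.97375184e-01 -2.55592077e-04]
pred [[302.0, 133.7], [335.1, 133.7], [334.8, 175.0], [302.3, 175.0]]
141 [(242, 10), (243, 61), (244, -18), (251, 195), (301, -44), (302, 42), (333, -18), (334, -72), (336, 80)]
154 [(243, -12), (244, -79), (245, -83), (250, 45), (251, 82), (252, 68), (301, -89), (302, 93), (333, -15), (334, -72), (335, 28), (336, 39), (353, 13)]
166 [(244, -32), (245, -147), (246, 9), (250, 17), (251, 110), (252, 67), (301, -42), (302, 49), (333, -16), (334, -138), (335, 137), (353, 15)]
col 308 [(114, -18), (115, -25), (116, 12), (120, 36), (133, -78), (134, 82), (185, -13), (186, -43)]
col 329 [(115, -31), (116, -38), (117, 51), (119, 36), (133, -128), (134, 131), (183, -24), (184, -13)]
```

Request:
{"api": "jog_arm", "payload": {"delta_pos": [[0.1,-0.2,-5],[0.1,-0.2,-10],[0.1,-0.2,-12.5],[0.1,-0.2,-13.2],[0.1,-0.2,-13.2],[0.1,-0.2,-13.2],[0.1,-0.2,-13.2],[0.1,-0.2,-13.2],[0.1,-0.2,-13.2],[0.1,-0.2,-13.2]], "turn": [0,0,0,0,0,0,0,0,0,0], "grip": [0.5,0.5,0.5,0.5,0.5,0.5,1,1,1,1]}}

```text
time_s: 69.4
position: [0.5939, -0.1819, 0.0339]
tcp_rot: [[0.998, 0.07, -0.0], [0.07, -0.998, 0.001], [-0.0, -0.001, -1.0]]
force: [0.9, 2.6, 4.8]
opening: 0.224
grasp_force: 30.0
```

Request:
{"api": "jog_arm", "payload": {"delta_pos": [[0,0,3],[0,0,7],[0,0,11],[-1,3,13],[-2,8,13],[-3,13,13],[-4,18,13],[-5,23,13],[-6,28,13],[-7,33,13],[-8,38,13],[-9,43,13]], "turn": [0,0,0,0,0,0,0,0,0,1,1.2,1.2], "grip": [1,1,1,1,1,1,1,1,1,1,1,1]}}

```text
time_s: 70.9
position: [0.5034, 0.2485, 0.1631]
tcp_rot: [[0.996, 0.091, -0.0], [0.091, -0.996, -0.001], [-0.0, 0.001, -1.0]]
force: [0.8, 0.8, -2.6]
opening: 0.227
grasp_force: 30.0
```

Request:
{"api": "jog_arm", "payload": {"delta_pos": [[-1.5,4,-2],[-3,6.8,-5],[-3.3,6.8,-8],[-3.3,6.8,-8],[-3.3,6.8,-8],[-3.3,6.8,-8]], "turn": [0,0,0,0,0,0], "grip": [1,1,1,1,1,1]}}

```text
time_s: 71.65
position: [0.4725, 0.3153, 0.0849]
tcp_rot: [[0.996, 0.09, 0.003], [0.09, -0.996, 0.001], [0.003, -0.001, -1.0]]
force: [0.8, 0.1, -1.9]
opening: 0.225
grasp_force: 30.0
```

```bash
python3 - <<'E'
from h import *
w=grab('wrist','w17.png'); s=read_state(); print(s['position'],s['opening'])
th=np.radians(5.4);R=np.array([[np.cos(th),-np.sin(th)],[np.sin(th),np.cos(th)]])
for n,c0,hw in(('wide',(.4603,.4275),.025),('mid',(.467,.3705),.02)):
    print(n,[px(w,[*(np.array(c0)+R@[x,y]),.026]).round(0).tolist() for x,y in((.06,hw),(.06,-hw),(.022,-hw),(.022,hw))])
segs(w,150,200,120,420,15)
E
```

```text
[0.47236824 0.31526514 0.08486187] 0.22286442343750126
wide [[142.0, 148.0], [198.0, 144.0], [201.0, 194.0], [146.0, 195.0]]
mid [[213.0, 142.0], [266.0, 140.0], [268.0, 191.0], [216.0, 192.0]]
150 [(124.5, -88), (136.5, 86), (142.5, 68), (197.5, -115), (206.5, 59), (214.5, 60), (266.5, -95), (270.5, 66), (285.5, 46), (345.5, -53), (362.5, -72), (366.5, 89), (374.5, 49)]
165 [(125.5, -78), (137.5, 87), (143.5, 68), (198.5, -97), (207.5, 63), (215.5, 59), (266.5, -80), (271.5, 67), (285.5, 49), (345.5, -77), (361.5, -70), (365.5, 66), (373.5, 41)]
180 [(121.5, -73), (127.5, -86), (138.5, 80), (144.5, 59), (199.5, -128), (207.5, 46), (216.5, 60), (267.5, -112), (271.5, 62), (285.5, 42), (345.5, -73), (362.5, -91), (365.5, 78), (373.5, 50)]
195 [(123.5, -72), (128.5, -67), (140.5, 77), (161.5, 58), (183.5, -110), (193.5, 59), (197.5, -43), (229.5, 61), (255.5, -82), (260.5, 25), (286.5, 97), (345.5, -94), (361.5, -39), (364.5, 27), (373.5, 75)]
```

Request:
{"api": "jog_arm", "payload": {"delta_pos": [[-0.1,0,-3],[-0.1,0,-5.5],[-0.1,0,-6.6],[-0.1,0,-7],[-0.1,0,-7],[-0.1,0,-7],[-0.1,0,-7],[-0.1,0,-7],[-0.1,0,-7],[-0.1,0,-3],[-0.1,0,2],[-0.1,0,7]], "turn": [0,0,0,0,0,0,0,0,0,0,0,0], "grip": [1,1,1,1,1,1,1,0.6,0.6,0.6,0.6,0.6]}}

```text
time_s: 73.2
position: [0.4701, 0.3154, 0.1547]
tcp_rot: [[0.996, 0.091, -0.0], [0.091, -0.996, 0.0], [-0.0, -0.0, -1.0]]
force: [0.9, -0.4, -0.5]
opening: 0.394
grasp_force: 0.0
```

Request:
{"api": "jog_arm", "payload": {"delta_pos": [[0,-3,5],[0,-8,9.5],[0,-14,9.5],[0,-20,9.5],[0,-26,9.5],[0,-32,9.5],[0,-38,9.5],[0,-44,9.5],[0,-50,9.5],[0,-56,9.5],[0,-62,9.5],[0,-66,9.5]], "turn": [0,0,10,20,30,40,50,60,70,80,82.7,82.7], "grip": [0.3,0.3,0.3,0.3,0.3,0.3,0.3,0.3,0.3,0.3,0.3,0.3]}}

```text
time_s: 74.7
position: [0.47, -0.3307, 0.2486]
tcp_rot: [[0.036, 0.999, 0.001], [0.999, -0.036, -0.0], [-0.0, 0.001, -1.0]]
force: [0.8, 0.7, 0.3]
opening: 0.699
grasp_force: 0.0
```

Request:
{"api": "jog_arm", "payload": {"delta_pos": [[-0.3,-4,0],[-0.3,-4.2,0],[-0.3,-4.2,0],[-0.3,-4.2,0],[-0.3,-4.2,0]], "turn": [0,0,0,0,0], "grip": [0.3,0.3,0.3,0.3,0.3]}}

```text
time_s: 75.32
position: [0.4674, -0.3692, 0.2487]
tcp_rot: [[0.035, 0.999, -0.0], [0.999, -0.035, 0.0], [0.0, -0.0, -1.0]]
force: [0.6, 0.6, 0.8]
opening: 0.701
grasp_force: 0.0
```

```bash
python3 - <<'E'
from h import *
s=read_state(); print(s['time_s'],s['position'],s['tcp_rot'][:,1])
w=grab('wrist','w18.png'); t=grab('top','t6.png')
segs(w,120,235,270,370,15)
g=cv2.cvtColor(w['color'],cv2.COLOR_BGR2GRAY).astype(int)
for u in(240,270,370,400): d=np.diff(g[40:160,u]); print(u,[(40+i+.5,int(d[i])) for i in range(len(d)) if abs(d[i])>18])
print('bar pred edges', [px(w,[.467+dx+.035*(y+.388),y,.144]).round(1).tolist() for y in(-.30,-.36) for dx in(-.008,.008)], 'rim +y', px(w,[.47,-.283,.104]))
E
```

```text
75.325 [ 0.46735381 -0.36921496  0.24874046] [ 9.99392725e-01 -3.48450893e-02 -3.75126802e-05]
120 [(305.5, 99), (310.5, 17), (327.5, -135)]
135 [(280.5, 36), (308.5, 77), (324.5, -43), (326.5, 32), (344.5, -37), (352.5, -74)]
150 [(280.5, 30), (307.5, 35), (324.5, -32), (348.5, -24), (351.5, -23)]
165 [(280.5, 31), (291.5, -18), (307.5, 59), (324.5, -50), (351.5, -25)]
180 [(280.5, 26), (307.5, 57), (324.5, -52), (351.5, -29)]
195 [(281.5, 30), (307.5, 35), (324.5, -61), (327.5, 20), (339.5, -31), (343.5, 25), (351.5, -27)]
210 [(281.5, 48), (293.5, -47), (307.5, 58), (328.5, -54), (345.5, 63), (347.5, -11), (350.5, -71)]
225 [(282.5, 53), (286.5, -24), (302.5, -26), (307.5, 48), (323.5, -33), (350.5, -60)]
240 [(57.5, -19), (58.5, -79), (59.5, -63), (60.5, 158), (61.5, 27), (73.5, -32), (94.5, 25), (95.5, 26), (108.5, -53), (118.5, -43), (119.5, -70)]
270 [(102.5, -29), (106.5, -20), (107.5, -43), (108.5, -40), (119.5, -33), (120.5, -20), (136.5, -24)]
370 [(43.5, 31), (44.5, 154), (45.5, 20), (70.5, -45), (71.5, -124), (72.5, 27), (73.5, 90), (74.5, 57), (108.5, -54), (114.5, 23), (115.5, 31), (118.5, -48), (119.5, -62), (120.5, -44)]
400 [(69.5, -49), (70.5, -117), (71.5, 40), (72.5, 94), (73.5, 38), (108.5, -66), (115.5, 24), (118.5, -20)]
bar pred edges [[305.6, 124.2], [324.4, 123.5], [306.0, 192.9], [324.1, 192.2]] rim +y [314.4292653  106.99872014]
```

Request:
{"api": "jog_arm", "payload": {"delta_pos": [[0,-1.3,-4],[0,-1.3,-8],[0,-1.3,-11.5],[0,-1.3,-13.1],[0,-1.3,-13.1],[0,-1.3,-13.1],[0,-1.3,-13.1],[0,-1.3,-13.1],[0,-1.3,-13.1],[0,-1.3,-13.1],[0,-1.3,-13.1]], "turn": [0,0,0,0,0,0,0,0,0,0,0], "grip": [0.3,0.3,0.3,0.3,0.3,0.3,1,1,1,1,1]}}

```text
time_s: 76.8
position: [0.467, -0.3836, 0.1176]
tcp_rot: [[0.037, 0.999, 0.0], [0.999, -0.037, 0.0], [0.0, 0.0, -1.0]]
force: [0.5, 0.6, -0.1]
opening: 0.21
grasp_force: 0.0
```

Request:
{"api": "jog_arm", "payload": {"delta_pos": [[0,0,1],[0,0,3],[0,0,6],[0,0,9],[0,0,12],[0,2,12],[0,5,12],[-0.2,9,12],[-0.3,13,12],[-0.4,17,12],[-0.5,21,12],[-0.6,25,12]], "turn": [0,0,0,0,0,0,1,2,3,4,6,7.5], "grip": [1,1,1,1,1,1,1,1,1,1,1,1]}}

```text
time_s: 78.3
position: [0.4585, -0.1299, 0.2356]
tcp_rot: [[-0.095, 0.995, -0.005], [0.995, 0.095, 0.003], [0.004, -0.004, -1.0]]
force: [0.9, -0.1, -5.8]
opening: 0.178
grasp_force: 30.0
```

Request:
{"api": "jog_arm", "payload": {"delta_pos": [[0,4,0],[0,8,0],[0,12,0],[0,16,0],[0,19,0],[0,21.5,0],[0,22.5,0],[0,22.5,0],[0,22.5,0],[0,22.5,0]], "turn": [0,0,0,0,0,0,0,0,0,0], "grip": [1,1,1,1,1,1,1,1,1,1]}}

```text
time_s: 79.55
position: [0.4611, 0.0906, 0.2374]
tcp_rot: [[-0.093, 0.996, -0.0], [0.996, 0.093, -0.0], [-0.0, -0.0, -1.0]]
force: [0.9, 0.1, -5.9]
opening: 0.178
grasp_force: 30.0
```

```bash
python3 - <<'E'
from h import *
t=grab('top'); im=cv2.cvtColor(cv2.imread('pics/t2.png'),cv2.COLOR_BGR2GRAY).astype(np.float32)
hp=im-cv2.GaussianBlur(cv2.medianBlur(im.astype(np.uint8),7).astype(np.float32),(0,0),1)
th=np.radians(5.6);R=np.array([[np.cos(th),-np.sin(th)],[np.sin(th),np.cos(th)]]);O=np.array([.4605,.0945])
pts=[];wt=[]
for v in range(190,240):
    for u in range(260,340):
        if hp[v,u]>3:
            q=R.T@(pt(t,u,v,.004)[:2]-O)*1e3; pts.append(q); wt.append(hp[v,u])
pts=np.array(pts);wt=np.array(wt)
for n,ax,c,lim in(('x+',0,51,85),('x-',0,-51,85),('y+',1,94,42),('y-',1,-94,42)):
    k=(abs(pts[:,ax]-c)<6)&(abs(pts[:,1-ax])<lim)
    p=np.polyfit(pts[k,1-ax],pts[k,ax],1,w=wt[k]**.5); print(n,k.sum(),'at0 mm',p[1].round(2),'slope deg',np.degrees(p[0]).round(2))
s=read_state(); print(s['position'],np.degrees(np.arctan2(*s['tcp_rot'][[1,0],1])))
w=grab('wrist','w19.png'); z=s['position'][2]-.1134+.1
g=cv2.cvtColor(w['color'],cv2.COLOR_BGR2GRAY).astype(int)
for u in(200,230,260,370,400,430): d=np.diff(g[40:110,u]); print(u,[(40+i+1,int(d[i]),pt(w,u,40+i+1,z)[:2].round(4).tolist()) for i in range(len(d)) if abs(d[i])>15][:6])
for v in(90,120,150,180): d=np.diff(g[v]); print(v,[(i+1,int(d[i])) for i in list(range(150,210))+list(range(290,340))+list(range(430,490)) if abs(d[i])>15])
E
```

```text
x+ 82 at0 mm 52.07 slope deg -0.97
x- 66 at0 mm -52.74 slope deg -0.33
y+ 31 at0 mm 97.75 slope deg -0.4
y- 38 at0 mm -93.93 slope deg -0.01
[0.46112507 0.09062558 0.23750822] 5.331091239226768
200 [(76, -18, [0.3857, 0.1833]), (77, -74, [0.3858, 0.1827]), (88, 22, [0.3864, 0.1761]), (90, -24, [0.3865, 0.1749]), (95, -22, [0.3868, 0.1719]), (96, -59, [0.3868, 0.1713])]
230 [(73, -16, [0.4042, 0.1852]), (74, -68, [0.4042, 0.1846]), (85, 29, [0.4049, 0.1781]), (87, 20, [0.405, 0.1769]), (88, -42, [0.405, 0.1763]), (93, -49, [0.4053, 0.1734])]
260 [(72, -68, [0.4218, 0.1862]), (84, 17, [0.4224, 0.1792]), (86, 36, [0.4226, 0.1781]), (87, -18, [0.4226, 0.1775]), (88, -28, [0.4227, 0.1769]), (91, -26, [0.4228, 0.1752])]
370 [(42, 36, [0.482, 0.2099]), (43, 150, [0.482, 0.2093]), (44, 20, [0.4821, 0.2087]), (71, -16, [0.4834, 0.1925]), (72, -62, [0.4834, 0.1919]), (83, 46, [0.484, 0.1855])]
400 [(44, 20, [0.4995, 0.2117]), (45, 109, [0.4996, 0.211]), (46, 73, [0.4996, 0.2104]), (73, -25, [0.5009, 0.194]), (74, -55, [0.5009, 0.1934]), (85, 20, [0.5015, 0.1869])]
430 [(76, -49, [0.5193, 0.195
[... 219 characters left out ...]
3), (296, 65), (297, 43), (299, -44), (300, 18), (301, 20), (303, -19), (304, 46), (334, 18), (336, -34), (337, -72), (464, 82), (465, 18)]
120 [(167, 27), (169, 32), (170, -160), (172, 22), (173, 38), (187, -63), (188, -41), (192, 29), (293, -55), (299, 30), (300, 74), (332, -21), (333, -46), (334, 22), (335, 49), (442, -16), (446, 34), (447, 87), (469, 86)]
150 [(171, -24), (188, -50), (189, -57), (193, 20), (194, 17), (299, 16), (300, 32), (332, -22), (334, 44), (335, 64), (445, 44), (446, 75), (468, 62)]
180 [(173, -51), (174, -35), (188, 36), (190, -58), (191, -42), (299, 26), (300, 33), (301, 24), (311, 16), (312, 27), (332, -45), (333, -87), (443, 17), (444, 44), (450, 59), (466, 49)]
```

Request:
{"api": "jog_arm", "payload": {"delta_pos": [[-0.1,0.4,-2],[-0.1,0.4,-5],[-0.1,0.4,-8],[-0.1,0.4,-10],[-0.1,0.4,-11],[-0.1,0.4,-11.6],[-0.1,0.4,-11.9],[-0.1,0.4,-12],[-0.1,0.4,-12],[-0.1,0.4,-12]], "turn": [0.5,0.5,0.5,0.5,0.5,0.5,0.5,0.5,0.5,0.5], "grip": [1,1,1,1,1,1,1,1,1,1]}}

```text
time_s: 80.9
position: [0.4615, 0.0948, 0.1188]
tcp_rot: [[-0.104, 0.995, 0.004], [0.995, 0.104, -0.001], [-0.001, 0.003, -1.0]]
force: [0.8, -5.5, 6.4]
opening: 0.177
grasp_force: 30.1
```

Request:
{"api": "jog_arm", "payload": {"delta_pos": [[-0.05,0,0.6],[-0.12,0,0.8],[-0.12,0,0.8],[-0.12,0,0.8],[-0.12,0,0.5],[-0.12,0,0.25],[-0.12,0,0.1],[-0.12,0,0.05],[-0.12,0,0.05],[-0.12,0,0.05]], "turn": [0,0,0,0,0,0,0,0,0,0], "grip": [1,1,1,1,1,1,1,1,1,1]}}

```text
time_s: 82.15
position: [0.459, 0.0949, 0.1188]
tcp_rot: [[-0.103, 0.995, 0.001], [0.995, 0.103, -0.001], [-0.001, 0.001, -1.0]]
force: [-1.9, -3.9, 6.5]
opening: 0.183
grasp_force: 30.0
```

Request:
{"api": "jog_arm", "payload": {"delta_pos": [[0,0,0],[0,0,0],[0,0,0],[0,0,3],[0,0,7],[0,0,11],[0,0,13],[0,0,13],[0,0,13]], "turn": [0,0,0,0,0,0,0,0,0], "grip": [0.5,0.5,0.5,0.5,0.5,0.5,0.5,0.5,0.5]}}

```text
time_s: 83.28
position: [0.4581, 0.0955, 0.2471]
tcp_rot: [[-0.103, 0.995, -0.002], [0.995, 0.103, 0.0], [0.0, -0.002, -1.0]]
force: [0.2, 0.6, 0.3]
opening: 0.499
grasp_force: 0.0
```

```bash
python3 - <<'E'
from h import *
s=read_state(); print(s['time_s'],s['position'],np.degrees(np.arctan2(*s['tcp_rot'][[1,0],1])))
w=grab('wrist','w20.png')
g=cv2.cvtColor(w['color'],cv2.COLOR_BGR2GRAY).astype(int)
for v in(125,150,180,205,230): d=np.diff(g[v]); print(v,[(i+1,int(d[i]),pt(w,i+1,v,.144)[:2].round(4).tolist()) for i in range(295,340) if abs(d[i])>25])
for u in(240,260,370,390): d=np.diff(g[70:130,u]); print(u,[(70+i+1,int(d[i]),pt(w,u,70+i+1,.104)[:2].round(4).tolist()) for i in range(len(d)) if abs(d[i])>25])
E
```

```text
83.275 [0.45808745 0.0954991  0.24708508] 5.909123120481051
125 [(309, 29, [0.4462, 0.1627]), (310, 29, [0.447, 0.1628]), (313, 41, [0.4495, 0.1631]), (326, -63, [0.4605, 0.1642]), (328, 36, [0.4622, 0.1644])]
150 [(309, 52, [0.4483, 0.1414]), (310, 30, [0.4492, 0.1415]), (324, 52, [0.461, 0.1427]), (326, -68, [0.4627, 0.1429]), (327, -72, [0.4636, 0.143])]
180 [(309, 52, [0.4509, 0.1154]), (326, -41, [0.4656, 0.117]), (327, -47, [0.4664, 0.117]), (340, 39, [0.4777, 0.1182])]
205 [(309, 102, [0.4531, 0.0931]), (310, 29, [0.4539, 0.0932])]
230 [(303, -33, [0.4499, 0.0693]), (309, 67, [0.4553, 0.0699]), (310, 28, [0.4562, 0.07]), (325, -27, [0.4697, 0.0714])]
240 [(96, -57, [0.374, 0.1864]), (106, -54, [0.375, 0.1763]), (107, -82, [0.3751, 0.1753])]
260 [(89, -28, [0.3936, 0.1945]), (90, -42, [0.3937, 0.1935]), (107, -40, [0.3954, 0.1765]), (108, -89, [0.3955, 0.1755]), (110, 30, [0.3957, 0.1735])]
370 [(89, -36, [0.5007, 0.2054]), (90, -36, [0.5008, 0.2044]), (106, -37, [0.5025, 0.1885]), (107, -60, [0.5027, 0.1875]), (108, -52, [0.5028, 0.1865])]
390 [(90, -36, [0.5208, 0.2075]), (91, -35, [0.5209, 0.2065]), (107, -31, [0.5227, 0.1904]), (108, -46, [0.5228, 0.1894])]
```

Request:
{"api": "jog_arm", "payload": {"delta_pos": [[0,-6,0],[0,-12,0],[0,-18,0],[0,-24,0],[0,-30,0],[0,-36,0],[0,-42,0],[0,-45,0],[0,-45,0],[0,-45,0]], "turn": [0,0,0,0,0,0,0,0,0,0], "grip": [0.5,0.5,0.5,0.5,0.5,0.5,0.5,0.5,0.5,0.5]}}

```text
time_s: 84.58
position: [0.4582, -0.3531, 0.2466]
tcp_rot: [[-0.103, 0.995, -0.002], [0.995, 0.103, 0.003], [0.003, -0.002, -1.0]]
force: [-0.4, 0.6, -0.5]
opening: 0.502
grasp_force: 0.0
```

```bash
python3 - <<'E'
from h import *
t=grab('top','t7.png')
a=cv2.resize(t['color'][130:255,175:425],None,fx=3.2,fy=3.2,interpolation=cv2.INTER_CUBIC)
cv2.imwrite('pics/fin.png',a)
E
```

```text
(no output)
```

View pics/fin.png

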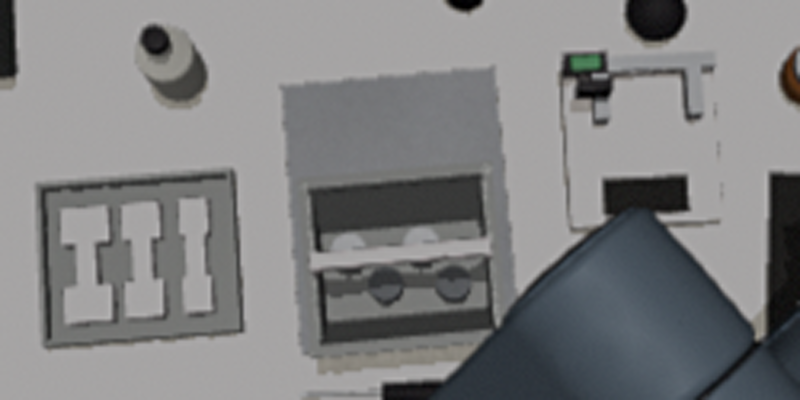

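The final view shows all three specimens flat in the tray at (87,265), (142,262) and (196,255). The tote is square on the board at (400,258), the caliper is empty with its jaw open, and the bystanders in view look undisturbed.

```bash
python3 -c "
from rig import *
print(hand_in())"
```

```text
the job is handed in; nothing more can be done
None
```

The job is handed in at about 85 s of the 210 s limit: all three specimens were pressed at about 10 N in the caliper in the order wide, mid, narrow, and now lie flat in the tray. The tote is back on its outline, within about 2 mm and 1° by my own measurement; no score was returned.

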